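Push a power module up the test dock's ramp and behind its lip

ROBOT

A 7-joint arm with a two-finger parallel gripper is mounted at the origin on the work surface. World frame = base frame: x ahead of the robot, y to its left, z up, the work surface at z = 0. Lengths are in m, angles in rad, forces in N, time in s.
With the tool pointing down it reaches from about 0.425 to 0.925 m from the base axis. Payload 6.8 kg.
Tool frame: the origin (TCP) lies at the centre of the arm's flange, where the gripper is bolted on; the fingertips stand 173 mm ahead of it and the grasp point (between the pads) lies 155 mm ahead of it (r.hold_point_z is the distance from the TCP to the grasp point, in m); z points along the fingers, x is the direction in which the jaws open and shut, and the axes are right-handed (so a half turn about z gives the same grasp; the last joint's range is limited). The gripper opens to 85 mm and grips with 20 to 120 N. Pads are 22 mm wide; open, the fingers measure 114 mm over their backs; the gripper's body (76 mm by 85 mm) begins 54 mm behind the grasp point. The pads swing forward as they close: fully open they stand 13 mm farther back than shut.
Start: joints at [1.172, 0.477, 0.022, 1.555, -0.011, 1.109, -0.083], TCP at [0.194, -0.647, 0.405] pointing down, gripper open.
Joint ranges: [-2.96, 2.96], [-0.34, 2.1], [-1.41, 1.46], [0.24, 2.44], [-1.37, 4.51], [0.17, 1.92], [-2.96, 2.96]. Speed limits (rad/s): [2.39, 2.39, 3.14, 3.14, 3.14, 3.14, 3.14].

INTERFACE

Orientations are given as a rotation vector (axis times angle).
In Python, from bench import r gives the robot as it stands.
- The arm moves only by the tool apply_moves, never from a script. Its arguments are lists of equal length, an entry for each row: "dp": the shift along the tool's x, y, z scaled (see below), a list of three; "twist": the turn, a rotation vector about the tool's x, y, z scaled (see below), a list of three; "jaw": the closure in counts, from 0 (fully open) to 255 (shut). In form: {"dp": [[x, y, z], ...], "twist": [[rx, ry, rz], ...], "jaw": [jaw, ...]}. A call has 1 to 20 rows; each row shifts and turns the pose as measured when the row begins, along the tool's axes as they then stand; what a row does not reach is not made up. The controller multiplies each number of a shift by 12 cm and each number of a turn by 120 degrees. A row lasts 1/10 s, in which the tool goes at most 50 mm and 8.59 degrees, less where a joint would pass 70% of its speed; a pose out of reach is approached as far as the arm can. A call with a number of a shift or a turn outside -1 to 1 is refused whole. A call with a gripper value outside its range is refused whole. The fingers move at their own pace and stop on an object; "grip_force" is the grip in N (left out, the last holds). Time passes only in rows, so rows that do not move let the fingers close. It gives the time, the measured TCP pose, the force and the opening at its end, in the units of the state.
- r.get_obs(): the state, without advancing time (a new reading comes with each control period).
- r.grab_frame(name): name is "scene" or "top" or "wrist"; returns a dict with "color" (384x512x3 uint8, red, green, blue), "z_map" (384x512 float32, m along the optical axis (not along the pixel's ray), 0 where there is no reading), "intrinsics" (3x3 intrinsics, pixels), "dist_coeffs" ([k1, k2, p1, p2, k3] as OpenCV has them; the pictures are not rectified), "R" (3x3) and "t" (3): a world point X has camera coordinates R X + t; the wrist camera has in their place "hand_eye" (4x4, takes a point from camera to tool coordinates, whose origin is the TCP and whose axes are the tool frame's). Camera axes: x right, y down, z forward; pixel columns grow to the right and rows downward; lengths in m; the calibration is good to about 2 mm. A picture is of the moment at which its call begins: read the wrist's pose just before it.
- r.hand_in(): hands the job in, once; it reports no verdict.
The state is a dict: "clock": time; "joints": joint angles; "qvel": joint speeds; "tau": joint torques, N m; "tcp_pos": TCP position; "orientation": TCP orientation; "contact_force": force on the tool from outside, world axes, zero at the start; "moment": the same for the moment, N m; "grip_width": finger opening in m.
Only numpy, scipy, OpenCV 4.12 (cv2) and the standard library are available. Lean on these libraries where they do the work, as an engineer would, in place of code of your own. Each camera call takes 0.05 s, during which the arm holds its last target.

TASK

Lift the blue power module from the bench, set it down gently on the flat apron of the test dock, handle end away from the ramp, and let go of it. Then push it up the ramp, under the guard bars, until its handle-side edge drops behind the yellow lip and it lies flat on the black deck; let go. Leave the other things on the bench where they are, and do not tip the module over.

Things in the scene. Friction and masses are not known exactly. Their poses are not given: they have to be found in the camera images.
- module_center (a point): Centre of the blue power module, a closed box 56 wide (x) x 100 long (y) x 50 mm high (z), about 0.5 kg, half-way up. Its own +y points to the end that leads up the ramp; the end plate with the handle is at y = -50 mm.
- module_handle (a point): Middle of the module's black handle bar: a round bar 10 mm thick and 50 mm long along the module's x, lying 45 mm out from the end plate (95 mm from the module's centre towards -y) and 38 mm above its underside, carried by a 10 mm leg at each end, so there is 40 mm of clear space between bar and plate, open from above.
- dock: The test dock, fixed on the bench, 80 wide (x; 98 over the guard posts) x 357 mm long (y). +y points uphill. Origin at bench level, 180 mm from the open foot end. Along y: apron -180 to -65 mm, ramp to 47, lip to 53, deck to 167, then the end stop. Blue side rails, 6 mm thick, leave a channel 68 mm wide; they stand 10 mm above apron and ramp, 24 mm above the deck.
- dock_apron (a point): Middle of the dock's flat grey apron, on its upper surface, 12 mm above the bench. Axes as the dock's. The foot end is open, so the module's handle may hang out over it. Beyond the apron (+y) the aluminium ramp rises evenly from 12 to 40 mm above the bench over 112 mm (14 degrees).
- dock_lip (a point): Top of the yellow lip, 40 mm above the bench, at its deck-side edge (dock y 53 mm), mid-width. The lip's top is level and 6 mm long; behind it the surface falls straight down 10 mm to the level black deck, 30 mm above the bench. Axes as the dock's.
- dock_seat (a point): Where the module's centre lies when seated in the middle of the deck (dock y 110, z 55 mm). The pocket from lip to yellow end stop is 114 mm long, so there is 14 mm of play lengthwise. Two guard bars cross over the deck at dock y 100 and 150 mm, undersides 114 mm above the bench: it cannot be loaded from above. Axes as the dock's.
- meter: Yellow hand-held meter lying flat, 80 x 150 x 34 mm; origin at its underside. Bystander.
- mug: Blue mug, 76 mm across, 90 mm high; origin at its underside. Bystander.
- bottle: White bottle, 64 mm across, 170 mm high; origin at its underside. Bystander.
- screwdriver: Screwdriver lying on the bench. Bystander.
- heatsink: Grey finned block 50 x 70 x 48 mm; origin at its underside. Bystander.
- transformer: Small transformer with a copper winding, 60 x 66 x 50 mm; origin at its underside. Bystander.
There are look-alikes about, which are no part of the job. Leave any purple look-alike of the part that bears module_center alone.

How it is judged:
On the way, in this order (a step that is already met when the one before it is completed fails the run):
1. the module stands flat on the apron between the rails, handle end away from the ramp, and is let go (y of module_center in the frame of dock between -0.155 and -0.085 m and x of module_center in the frame of dock between -0.012 and 0.012 m and z of module_center in the frame of dock between 0.033 and 0.041 m and angle between module_center's own z axis and vertical below 0.06 rad and y of module_handle in the frame of dock below -0.17 m and contact force between module and the fingers below 0.1 N), for 0.2 s.
2. the module is on its way up the ramp, nose up, between the rails (y of module_center in the frame of dock between -0.06 and 0.05 m and x of module_center in the frame of dock between -0.012 and 0.012 m and z of module_center in the frame of dock between 0.04 and 0.085 m and angle between module_center's own z axis and vertical above 0.12 rad and contact force between module and dock above 0.5 N), for 0.05 s.
At the end, for the whole second after the job is handed in: The module lies flat (within 0.04 rad) on the deck between lip and end stop: its centre within 12 mm of dock_seat along and across the dock and 4 mm in height, handle towards the foot of the dock, at rest and released; the other things within 40 mm of where they were (y of module_center in the frame of dock between 0.098 and 0.122 m and x of module_center in the frame of dock between -0.012 and 0.012 m and z of module_center in the frame of dock between 0.051 and 0.059 m and angle between module_center's own z axis and vertical below 0.04 rad and y of module_handle in the frame of dock below 0.04 m and contact force between module and the fingers below 0.1 N and linear speed of module below 0.02 m/s and distance of each of meter, mug, bottle, screwdriver, heatsink, transformer from where it was at the start of the episode below 0.04 m); the robot touches nothing.
It fails at once if a bystander is moved by more than 40 mm (distance of any of meter, mug, bottle, screwdriver, heatsink, transformer from where it was at the start of the episode above 0.04 m).
It fails at once if the module is tipped over (angle between module_center's own z axis and vertical above 0.8 rad).
It fails at once if the module is dropped or thrown onto the dock (faster than 0.7 m/s within 30 mm of its surface) (y of module_center in the frame of dock between -0.2 and 0.17 m and x of module_center in the frame of dock between -0.04 and 0.04 m and z of module_center in the frame of dock below 0.065 m and linear speed of module above 0.7 m/s).
It also fails if it takes over 61 s, if anything falls off the work surface, if the arm or the gripper's body presses on something with over 40 N, if the wrist force passes 120 N, or if a joint passes its speed limit or range.

## Working session

There is one attempt and no reset: what is moved stays moved. The work goes in short steps, Python scripts to look and compute and a tool call to move; the robot and the scene stay as the last step left them, time stands still between calls to the robot, and variables do not carry over. Pictures are saved under pics/ and viewed, and the job is handed in when it is done.

Besides the shell and the picture viewer there is one more tool, called after "Call:" as name(argument=value, ...), one argument or row to a line, values as JSON. apply_moves: Moves the arm, as the interface text tells. Shifts and turns lie within -1 to 1; 1 stands for 12 cm of shift or 120 degrees of turn. Its arguments: {"type":"object","properties":{"dp":{"type":"array"},"twist":{"type":"array"},"jaw":{"type":"array"},"grip_force":{"type":"number"}},"required":["dp","twist","jaw"]}

```bash
ls; mkdir -p pics
python3 - <<'E'
from bench import r
import cv2,numpy as np,pickle
o=r.get_obs();print(o)
print(r.hold_point_z)
F={}
for n in("scene","top","wrist"):
    f=r.grab_frame(n);F[n]=f;cv2.imwrite(f"pics/{n}0.png",f["color"][...,::-1])
    print(n,f["intrinsics"],f["dist_coeffs"],f.get("R"),f.get("t"),f.get("hand_eye"))
pickle.dump(F,open("f0.pkl","wb"))
E
```

```text
pics
{'clock': 0.0, 'joints': array([ 1.1718841 ,  0.47777373,  0.02234713,  1.5564601 , -0.01150896,
        1.10927707, -0.08309101]), 'qvel': array([-0.00102087, -0.00060931, -0.00136935, -0.00143994, -0.00018314,
        0.0008825 , -0.0006603 ]), 'tau': array([-8.93077813e-04, -5.96463168e+01,  1.60726983e+00, -2.81205028e+01,
        1.23990630e-02,  9.38409416e-03, -6.64696313e-05]), 'tcp_pos': array([ 0.19346829, -0.64638876,  0.4037396 ]), 'orientation': array([-2.51911790e+00,  1.87552349e+00,  2.36859292e-03]), 'contact_force': array([-0.86924099,  0.21870453, -0.18271591]), 'moment': array([ 0.02251509,  0.04889952, -0.00028752]), 'grip_width': 0.08511274549470847}
0.1547
scene [[364.2350872    0.         258.93833011]
 [  0.         364.2350872  186.84733512]
 [  0.           0.           1.        ]] [-0.06401633  0.          0.          0.          0.        ] [[ 0.23444284  0.97211954  0.00448849]
 [ 0.81991502 -0.19525137 -0.53816007]
 [-0.52227954  0.12984796 -0.8428307 ]] [-0.12353091 -0.3727297   1.57151939] None
top [[368.10342302   0.         256.93818636]
 [  0.         368.10342302 194.7023169 ]
 [  0.           0.           1.        ]] [0.01946348 0.         0.         0.         0.        ] [[-0.0097103  -0.99984682  0.01456212]
 [-0.98928805  0.00748449 -0.14578453]
 [ 0.14565321 -0.01582174 -0.98920919]] [0.00809523 0.51191038 1.1812836 ] None
wrist [[293.28534486   0.         254.18333911]
 [  0.         293.28534486 194.61857816]
 [  0.           0.           1.        ]] [0.01377173 0.         0.         0.         0.        ] None None [[ 9.99999195e-01  1.24500147e-03 -2.45035456e-04 -7.62099475e-04]
 [-1.13440629e-03  9.63708576e-01  2.66954103e-01 -6.78588789e-02]
 [ 5.68501022e-04 -2.66953610e-01  9.63709213e-01  3.00861131e-02]
 [ 0.00000000e+00  0.00000000e+00  0.00000000e+00  1.00000000e+00]]
```

View pics/scene0.png

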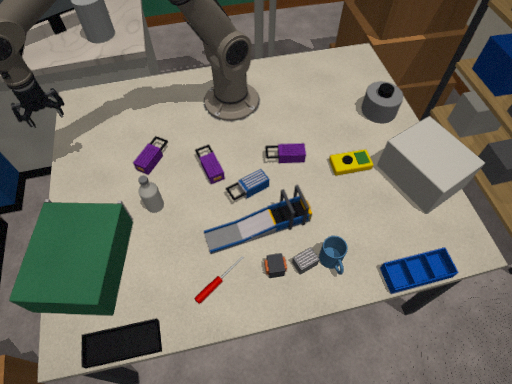

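View pics/top0.png

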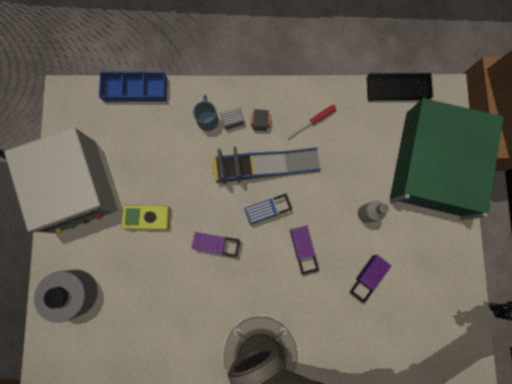

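View pics/wrist0.png

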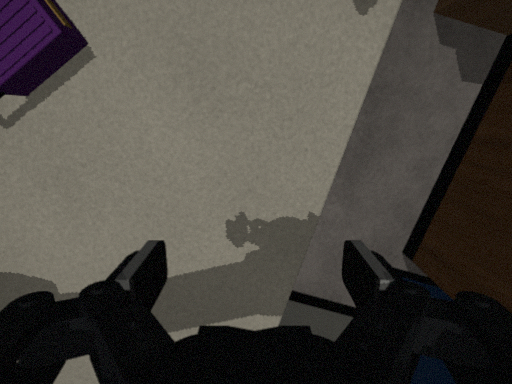

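```bash
cat > h.py <<'E'
import numpy as np,cv2
from scipy.spatial.transform import Rotation as Ro
def ray(f,uv,T=None):
    p=cv2.undistortPoints(np.array(uv,float).reshape(-1,1,2),f["intrinsics"],f["dist_coeffs"]).reshape(-1,2)
    d=np.c_[p,np.ones(len(p))]
    if "R" in f and f["R"] is not None:
        R=f["R"];return -R.T@f["t"],d@R
    M=T@f["hand_eye"];return M[:3,3],d@M[:3,:3].T
def onz(f,uv,z,T=None):
    o,d=ray(f,uv,T);s=(z-o[2])/d[:,2];return o+d*s[:,None]
def TT(o):
    T=np.eye(4);T[:3,:3]=Ro.from_rotvec(o["orientation"]).as_matrix();T[:3,3]=o["tcp_pos"];return T
def cloud(f,m,T=None):
    v,u=np.nonzero(m&(f["z_map"]>0));o,d=ray(f,np.c_[u,v],T);return o+d*f["z_map"][v,u][:,None]
E
python3 - <<'E'
import pickle,cv2,numpy as np
from h import *
F=pickle.load(open("f0.pkl","rb"));f=F["top"]
c=f["color"]
crop=c[130:280,180:420];cv2.imwrite("pics/c1.png",cv2.resize(crop,None,fx=3.3,fy=3.3,interpolation=cv2.INTER_CUBIC)[...,::-1])
hsv=cv2.cvtColor(c,cv2.COLOR_RGB2HSV)
m=cv2.inRange(hsv,(98,90,50),(118,255,255))
n,l,s,ce=cv2.connectedComponentsWithStats(m,connectivity=8)
for i in range(1,n):
    if s[i,4]>15:
        P=cloud(f,l==i);print(s[i],ce[i],np.median(P,0),P.min(0),P.max(0))
f=F["scene"];c=f["color"];cv2.imwrite("pics/c2.png",cv2.resize(c[160:260,190:330],None,fx=5,fy=5,interpolation=cv2.INTER_CUBIC)[...,::-1])
E
```

```text
[ 100   72   66   29 1532] [133.06005222  85.69451697] [0.9038591  0.43141053 0.00807547] [ 0.84918927  0.31790728 -0.00377558] [0.94258018 0.53669786 0.05088606]
[242 175  11   3  20] [247.05 175.6 ] [0.57306477 0.03598364 0.05204845] [0.57133612 0.01954233 0.04039817] [0.57612372 0.05251354 0.05904359]
[228 176   9   3  16] [232.     177.1875] [0.56841584 0.08547166 0.05322872] [0.56571095 0.0720705  0.04515794] [0.57246835 0.09811378 0.05874773]
[270 200   7  15  29] [273.         207.13793103] [ 0.46915228 -0.04812921  0.04949957] [ 0.4463016  -0.05775029  0.04545119] [ 0.49240344 -0.03858973  0.05546682]
```

View pics/c1.png

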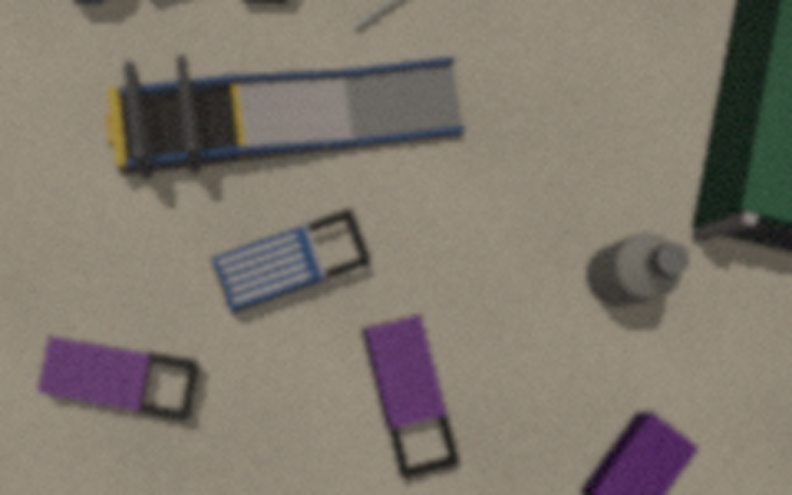

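View pics/c2.png

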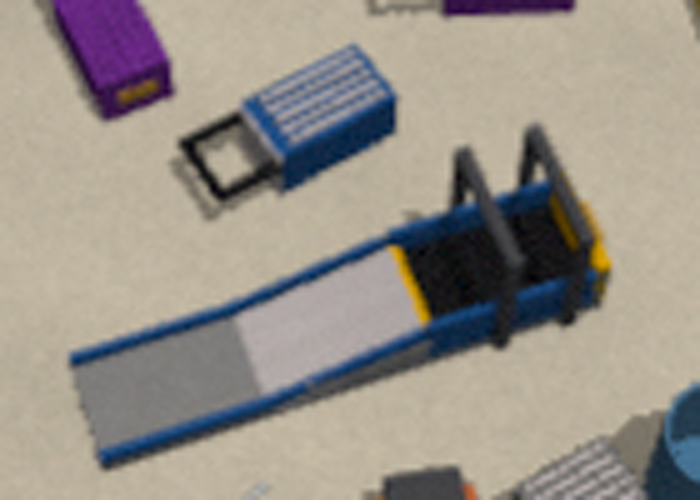

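Run:
```python
import pickle
from h import *
F=pickle.load(open("f0.pkl","rb"));f=F["top"]
C=lambda p:np.array(p,float)/3.3+[180,130]-0.35
A=onz(f,C([(213,260),(302,228),(322,280),(233,312)]),.05);print(A,A.mean(0))
d=A[0]+A[3]-A[1]-A[2];print(np.linalg.norm(A[0]-A[1]),np.linalg.norm(A[1]-A[2]),np.degrees(np.arctan2(d[1],d[0])))
for p,z in(((456,97),.022),((350,107),.022),((238,113),.04),((450,60),.022),((462,131),.022)):print(onz(f,C([p]),z))
```

```text
[[ 0.46521495  0.04581208  0.05      ]
 [ 0.49640213 -0.04256666  0.05      ]
 [ 0.44452762 -0.06149609  0.05      ]
 [ 0.41378486  0.02643885  0.05      ]] [ 0.45498239 -0.00795296  0.05      ]
0.09372001855434743 0.055220359944698934 109.35375742972185
[[ 0.63549165 -0.20530194  0.022     ]]
[[ 0.62564935 -0.09552148  0.022     ]]
[[0.61585293 0.01997888 0.04      ]]
[[ 0.6748628  -0.20037412  0.022     ]]
[[ 0.59960965 -0.21028632  0.022     ]]
```

```bash
cat >> h.py <<'E'
def down(h):  # tool z down, tool x heading h deg
    a=np.radians(h);x=np.array([np.cos(a),np.sin(a),0]);z=np.array([0,0,-1.]);return np.c_[x,np.cross(z,x),z]
def plan(o,pos,Rt):
    T=TT(o);R=T[:3,:3]
    print("tool x heading",np.degrees(np.arctan2(R[1,0],R[0,0])),"tilt",np.degrees(np.arccos(-R[2,2])))
    w=Ro.from_matrix(R.T@Rt).as_rotvec()
    d=np.array(pos)-T[:3,3]
    print("delta world mm",d*1e3,"rot deg",np.degrees(w), "twist units",w/np.radians(120))
    print("dp units now-axes",R.T@d/.12," after-rot axes",Rt.T@d/.12, "rows",np.linalg.norm(d)/.05,np.linalg.norm(np.degrees(w))/8.59)
E
python3 - <<'E'
from bench import r
from h import *
o=r.get_obs()
for h in(19.35,199.35):plan(o,[.455,-.008,.40],down(h))
E
```

```text
tool x heading -73.34083726390914 tilt 0.08044058602550883
delta world mm [261.51454354 638.46663448  -3.94502847] rot deg [-6.16059139e-02  6.55163793e-02 -9.26908175e+01] twist units [-5.13382616e-04  5.45969827e-04 -7.72423479e-01]
dp units now-axes [-4.47243212 -3.61310462  0.03887015]  after-rot axes [ 3.81908616 -4.29792799  0.03287524] rows 13.79920378971535 10.790554266052796
tool x heading -73.34083726390914 tilt 0.08044058602550883
delta world mm [261.51454354 638.46663448  -3.94502847] rot deg [6.46809826e-02 6.08203794e-02 8.73091502e+01] twist units [5.39008188e-04 5.06836495e-04 7.27576252e-01]
dp units now-axes [-4.47243212 -3.61310462  0.03887015]  after-rot axes [-3.81908616  4.29792799  0.03287524] rows 13.79920378971535 10.164050685021087
```

Call:
apply_moves(
  dp=[
    [-0.298,-0.241,0.003],
    [-0.298,-0.241,0.003],
    [-0.298,-0.241,0.003],
    [-0.298,-0.241,0.003],
    [-0.298,-0.241,0.003],
    [-0.298,-0.241,0.003],
    [-0.298,-0.241,0.003],
    [-0.298,-0.241,0.003],
    [-0.298,-0.241,0.003],
    [-0.298,-0.241,0.003],
    [-0.298,-0.241,0.003],
    [-0.298,-0.241,0.003],
    [-0.298,-0.241,0.003],
    [-0.298,-0.241,0.003],
    [-0.298,-0.241,0.003],
  ],
  twist=[
    [0,0,0],
    [0,0,0],
    [0,0,0],
    [0,0,0],
    [0,0,0],
    [0,0,0],
    [0,0,0],
    [0,0,0],
    [0,0,0],
    [0,0,0],
    [0,0,0],
    [0,0,0],
    [0,0,0],
    [0,0,0],
    [0,0,0],
  ],
  jaw=[0,0,0,0,0,0,0,0,0,0,0,0,0,0,0],
)

```text
clock: 1.65
tcp_pos: [0.461, 0.0101, 0.395]
orientation: [2.504, -1.891, -0.0]
contact_force: [0.6, -0.2, -0.2]
grip_width: 0.0853
```

Call:
apply_moves(
  dp=[
    [0,0,0],
    [0,0,0],
    [0,0,0],
    [0,0,0],
    [0,0,0],
    [0,0,0],
    [0,0,0],
    [0,0,0],
    [0,0,0],
    [0,0,0],
    [0,0,0],
    [0,0,0],
  ],
  twist=[
    [0,0,-0.0702],
    [0,0,-0.0702],
    [0,0,-0.0702],
    [0,0,-0.0702],
    [0,0,-0.0702],
    [0,0,-0.0702],
    [0,0,-0.0702],
    [0,0,-0.0702],
    [0,0,-0.0702],
    [0,0,-0.0702],
    [0,0,-0.0702],
    [0,0,0],
  ],
  jaw=[0,0,0,0,0,0,0,0,0,0,0,0],
)

```text
clock: 2.85
tcp_pos: [0.4613, 0.0191, 0.3936]
orientation: [-3.089, -0.563, 0.006]
contact_force: [-0.0, 0.1, 0.3]
grip_width: 0.0856
```

Run:
```python
from bench import r
from h import *
import pickle
o=r.get_obs();plan(o,[.455,-.008,.40],down(19.35));print(o['clock'],o['joints'],o['tcp_pos'])
f=r.grab_frame("wrist");cv2.imwrite("pics/w1.png",f["color"][...,::-1]);pickle.dump((o,f),open("w1.pkl","wb"))
```

```text
tool x heading 20.670512391853908 tilt 0.24967020402338022
delta world mm [ -6.28153139 -27.11773097   6.35474906] rot deg [-0.11979737  0.21905834  1.32027798] twist units [-0.00099831  0.00182549  0.01100232]
dp units now-axes [-0.12894643  0.19284348 -0.05287856]  after-rot axes [-0.12426527  0.19587166 -0.05295624] rows 0.5710382843074825 0.15642357411830832
2.85 [ 0.44911341  0.20210342 -0.69482901  2.01974481  0.15387246  0.97533098
  0.03784805] [0.46128153 0.01911773 0.39364525]
```

View pics/w1.png

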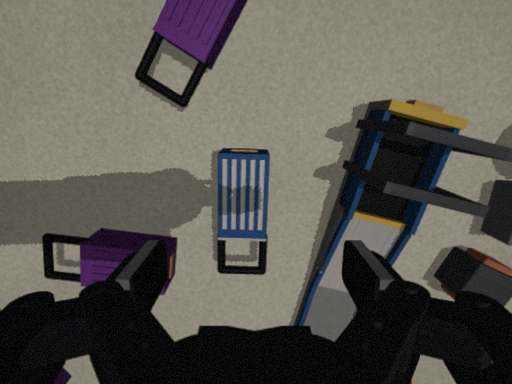

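Run:
```python
from h import *
import pickle
o,f=pickle.load(open("w1.pkl","rb"));c=f["color"]
cv2.imwrite("pics/w1a.png",cv2.resize(c[140:285,190:300],None,fx=4,fy=4,interpolation=cv2.INTER_CUBIC)[...,::-1])
cv2.imwrite("pics/w1b.png",cv2.resize(c[90:340,290:480],None,fx=2.4,fy=2.4,interpolation=cv2.INTER_CUBIC)[...,::-1])
```

```text
(no output)
```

View pics/w1a.png

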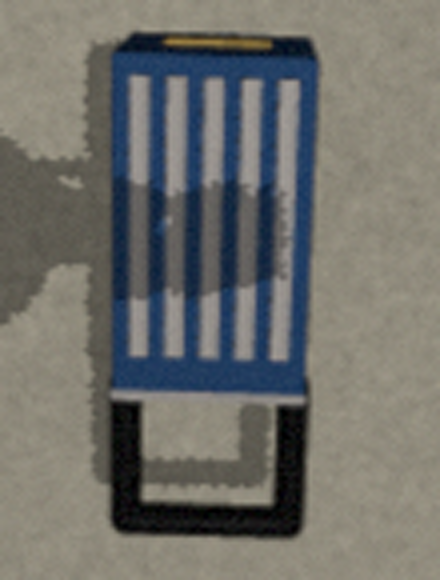

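View pics/w1b.png

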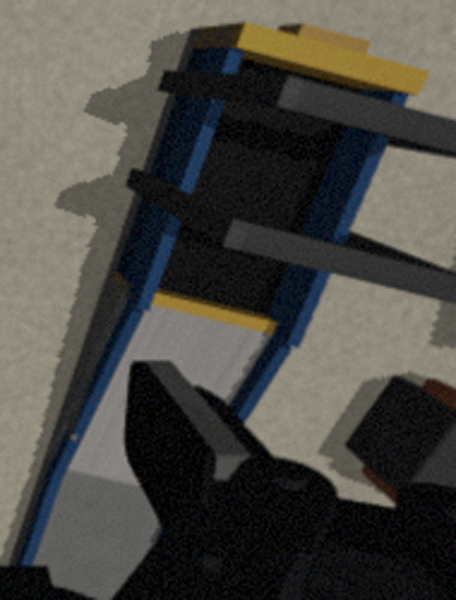

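Run:
```python
from h import *
import pickle
o,f=pickle.load(open("w1.pkl","rb"));T=TT(o)
C=lambda p:np.array(p,float)/4+[190,140]-0.375
A=onz(f,C([(112,55),(317,58),(307,389),(112,389),(307,402),(112,402)]),.05,T);print(A)
print([np.linalg.norm(A[i]-A[j]) for i,j in((0,1),(0,3),(1,2),(0,5),(1,4),(2,3))])
d=A[0]+A[1]-A[2]-A[3];print(np.degrees(np.arctan2(d[1],d[0])))
u=d/np.linalg.norm(d);print("ctr from nose",(A[0]+A[1])/2-u*.05)
H=onz(f,C([(208,519)]),.038,T);print("handle",H,"ctr by handle",H+u*.095)
C=lambda p:np.array(p,float)/2.4+[290,90]-0.3
L=onz(f,C([(155,300),(275,327)]),.04,T);print("lip deckside?",L,L.mean(0),np.linalg.norm(L[0]-L[1]))
L=onz(f,C([(155,293),(273,319)]),.04,T);print(L,L.mean(0),np.linalg.norm(L[0]-L[1]))
```

```text
[[ 0.41398524  0.03120896  0.05      ]
 [ 0.46544058  0.04987714  0.05      ]
 [ 0.49768557 -0.03988723  0.05      ]
 [ 0.44509993 -0.0599043   0.05      ]
 [ 0.49916253 -0.04366493  0.05      ]
 [ 0.4464141  -0.06374669  0.05      ]]
[np.float64(0.05473712502809936), np.float64(0.09627953878853843), np.float64(0.09538019625913416), np.float64(0.10034044805338849), np.float64(0.09943484720277804), np.float64(0.056266618688086446)]
109.3048618504154
ctr from nose [ 0.45624264 -0.0066456   0.05      ]
handle [[ 0.48716498 -0.0958341   0.038     ]] ctr by handle [[ 0.4557585  -0.00617567  0.038     ]]
lip deckside? [[0.58487375 0.01850462 0.04      ]
 [0.64535826 0.0266779  0.04      ]] [0.615116   0.02259126 0.04      ] 0.061034236917473506
[[0.58331246 0.02173048 0.04      ]
 [0.64247249 0.03002238 0.04      ]] [0.61289247 0.02587643 0.04      ] 0.05973830825043391
```

Call:
apply_moves(
  dp=[
    [0.15,0.31,-0.04],
    [0.15,0.31,-0.04],
    [0.15,0.31,-0.04],
    [0.15,0.31,-0.04],
    [0.15,0.31,-0.04],
    [0.15,0.31,-0.04],
    [0,0,0],
  ],
  twist=[
    [-0.001,0.002,0.06],
    [0,0,0.06],
    [0,0,0],
    [0,0,0],
    [0,0,0],
    [0,0,0],
    [0,0,0],
  ],
  jaw=[0,0,0,0,0,0,0],
)

```text
clock: 3.6
tcp_pos: [0.6056, -0.1906, 0.4225]
orientation: [3.136, 0.108, -0.001]
contact_force: [-1.0, -0.4, 0.0]
grip_width: 0.0854
```

Run:
```python
from bench import r
from h import *
import pickle
o=r.get_obs();plan(o,[.456,-.0065,.30],down(19.3))
f=r.grab_frame("wrist");cv2.imwrite("pics/w2.png",f["color"][...,::-1]);pickle.dump((o,f),open("w2.pkl","wb"))
cv2.imwrite("pics/w2z.png",cv2.resize(f["color"][60:330,150:370],None,fx=2.2,fy=2.2,interpolation=cv2.INTER_CUBIC)[...,::-1])
```

```text
tool x heading 3.931712753693788 tilt 0.19849298975226515
delta world mm [-149.5603164   184.14465984 -122.45607241] rot deg [  0.18482929   0.073991   -15.36819043] twist units [ 0.00154024  0.00061659 -0.12806825]
dp units now-axes [-1.13731958 -1.61980775  1.01599372]  after-rot axes [-0.6691059  -1.86023119  1.02046727] rows 5.3394019761560925 1.7892293290241676
```

View pics/w2.png

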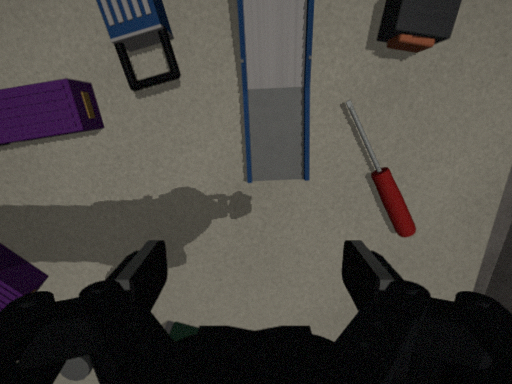

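View pics/w2z.png

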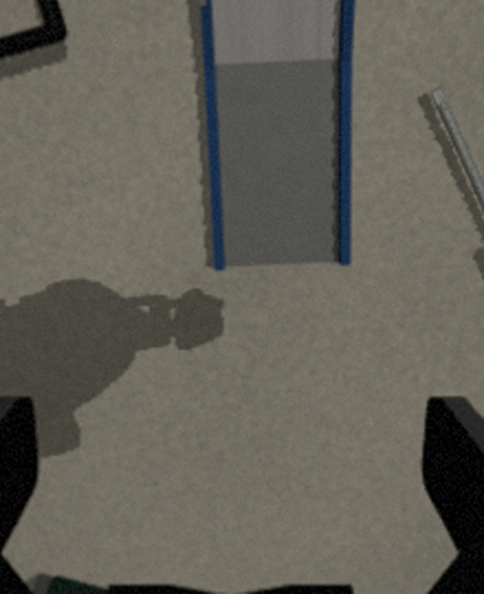

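Run:
```python
from h import *
import pickle
o,f=pickle.load(open("w2.pkl","rb"));T=TT(o)
C=lambda p:np.array(p,float)/2.2+[150,60]-0.3
A=onz(f,C([(214,268),(205,65),(224,268),(214,65),(341,262),(339,62),(350,262),(351,62)]),.022,T);print(A)
for i in(0,2,4,6):
    d=A[i+1]-A[i];print(np.degrees(np.arctan2(d[1],d[0])),np.linalg.norm(d))
print("w outer",np.linalg.norm(A[0]-A[6]),np.linalg.norm(A[1]-A[7]),"foot mid",(A[0]+A[6])/2,"jct mid",(A[1]+A[7])/2)
# blue rail fit
c=f["color"];hsv=cv2.cvtColor(c,cv2.COLOR_RGB2HSV);m=cv2.inRange(hsv,(98,140,40),(125,255,255))
for lo,hi in((238,260),(295,318)):
    P=[]
    for v in range(95,178):
        u=np.nonzero(m[v,lo:hi])[0]+lo
        if len(u)>2:P.append((u.min()-.5,u.max()+.5,v))
    P=np.array(P)
    for k in(0,1):
        X=onz(f,P[:,[k,2]],.022,T);s=np.polyfit(X[:,1],X[:,0],1);print("edge x at y=-.2,-.1:",np.polyval(s,[-.2,-.1]),90-np.degrees(np.arctan(s[0])))
# depth check of apron
z=cloud(f,np.pad(np.ones((60,40),bool),((105,384-165),(260,512-300))),T);print("apron z",np.median(z[:,2]))
# top-view dock long fit
```

```text
[[ 0.5972124  -0.20896904  0.022     ]
 [ 0.58527717 -0.09704965  0.022     ]
 [ 0.60308092 -0.20855644  0.022     ]
 [ 0.59012951 -0.09670981  0.022     ]
 [ 0.67127422 -0.20015415  0.022     ]
 [ 0.65730814 -0.09054429  0.022     ]
 [ 0.67653186 -0.19978614  0.022     ]
 [ 0.663759   -0.09010525  0.022     ]]
96.08709191533075 0.11255398756161646
96.60521283513523 0.11259399774329598
97.26128747271791 0.11049603160098018
96.64244564488867 0.11042211334269794
w outer 0.07984924737793281 0.07878846601985706 foot mid [ 0.63687213 -0.20437759  0.022     ] jct mid [ 0.62451808 -0.09357745  0.022     ]
edge x at y=-.2,-.1: [0.59700932 0.58551055] 96.55950179308186
edge x at y=-.2,-.1: [0.6013587  0.58990879] 96.53187119287992
edge x at y=-.2,-.1: [0.67000443 0.65833039] 96.65859023341154
edge x at y=-.2,-.1: [0.67595848 0.66414816] 96.7356157401927
apron z 0.012634380123512978
```

Call:
apply_moves(
  dp=[
    [0,0,0],
    [0,0,0],
    [0,0,0],
    [-0.115,-0.31,0.17],
    [-0.115,-0.31,0.17],
    [-0.115,-0.31,0.17],
    [-0.115,-0.31,0.17],
    [-0.115,-0.31,0.17],
    [-0.115,-0.31,0.17],
    [0,0,0],
    [0,0,0],
  ],
  twist=[
    [0.0015,0.0006,-0.064],
    [0,0,-0.064],
    [0,0,0],
    [0,0,0],
    [0,0,0],
    [0,0,0],
    [0,0,0],
    [0,0,0],
    [0,0,0],
    [0,0,0],
    [0,0,0],
  ],
  jaw=[0,0,0,0,0,0,0,0,0,0,0],
)

```text
clock: 4.75
tcp_pos: [0.4443, 0.0109, 0.296]
orientation: [-3.103, -0.474, 0.0]
contact_force: [0.7, -0.7, 0.1]
grip_width: 0.0852
```

Run:
```python
from bench import r
from h import *
o=r.get_obs();plan(o,[.456,-.0065,.193],down(19.3));print(o["clock"])
f=r.grab_frame("wrist");cv2.imwrite("pics/w3.png",f["color"][...,::-1])
```

```text
tool x heading 17.357655136329683 tilt 0.13588832419466446
delta world mm [  11.72614936  -17.39579593 -102.97445521] rot deg [-0.13518684 -0.01385361 -1.94233029] twist units [-0.00112656 -0.00011545 -0.01618609]
dp units now-axes [0.04984662 0.16954352 0.85773228]  after-rot axes [0.04431325 0.16911525 0.85812046] rows 2.1017949206022766 0.22666803508589575
4.75
```

View pics/w3.png

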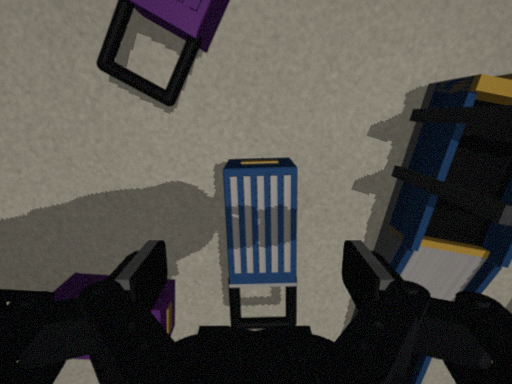

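Call:
apply_moves(
  dp=[
    [0.045,0.169,0],
    [0,0,0],
    [0,0,0.2],
    [0,0,0.2],
    [0,0,0],
  ],
  twist=[
    [-0.001,0,-0.016],
    [0,0,0],
    [0,0,0],
    [0,0,0],
    [0,0,0],
  ],
  jaw=[0,0,0,0,0],
)

```text
clock: 5.3
tcp_pos: [0.4597, -0.0095, 0.25]
orientation: [3.1, 0.501, 0.013]
contact_force: [-0.3, -0.4, -0.1]
grip_width: 0.0853
```

Run:
```python
from bench import r
from h import *
o=r.get_obs();plan(o,[.456,-.0065,.193],down(19.3));print(o["clock"])
f=r.grab_frame("wrist");cv2.imwrite("pics/w4.png",f["color"][...,::-1])
```

```text
tool x heading 18.34208619775167 tilt 0.4666106298216717
delta world mm [ -3.65552829   2.95307482 -57.00553566] rot deg [ 0.13847794 -0.44559445 -0.95843382] twist units [ 0.00115398 -0.00371329 -0.00798695]
dp units now-axes [-0.0248741  -0.03406169  0.47478783]  after-rot axes [-0.02061714 -0.03329433  0.47504613] rows 1.1439780827159405 0.1240961465620978
5.3
```

View pics/w4.png

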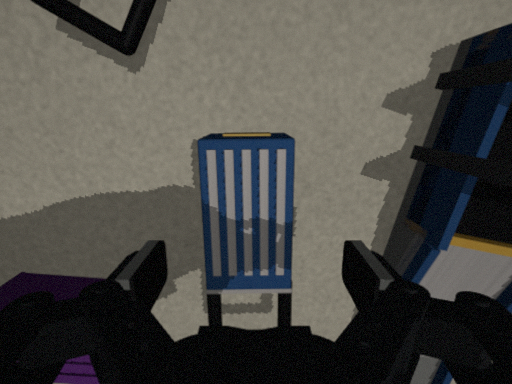

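Call:
apply_moves(
  dp=[
    [-0.022,-0.034,0.12],
    [0,0,0.12],
    [0,0,0.12],
    [0,0,0.11],
    [0,0,0],
    [0,0,0],
  ],
  twist=[
    [0.001,-0.0035,-0.008],
    [0,0,0],
    [0,0,0],
    [0,0,0],
    [0,0,0],
    [0,0,0],
  ],
  jaw=[0,0,0,0,0,0],
)

```text
clock: 5.95
tcp_pos: [0.4581, -0.0057, 0.1932]
orientation: [3.096, 0.525, 0.01]
contact_force: [-0.5, -0.0, -0.3]
grip_width: 0.0855
```

Run:
```python
from bench import r
from h import *
o=r.get_obs();plan(o,[.456,-.0065,.193],down(19.3));print(o["clock"],o["contact_force"])
```

```text
tool x heading 19.234210835852394 tilt 0.36234655464333665
delta world mm [-2.11375029 -0.79919788 -0.19465037] rot deg [ 0.12819188 -0.33891279 -0.06616759] twist units [ 0.00106827 -0.00282427 -0.0005514 ]
dp units now-axes [-0.01883461  0.00048206  0.00151176]  after-rot axes [-0.01882588  0.00046382  0.00162209] rows 0.045363184637652994 0.04287990895930289
5.95 [-0.48268553 -0.00521004 -0.32827293]
```

Call:
apply_moves(
  dp=[
    [-0.019,0,0],
    [0,0,0],
    [0,0,0],
    [0,0,0],
    [0,0,0],
    [0,0,0],
    [0,0,0],
  ],
  twist=[
    [0.001,-0.003,0],
    [0,0,0],
    [0,0,0],
    [0,0,0],
    [0,0,0],
    [0,0,0],
    [0,0,0],
  ],
  jaw=[0,0,255,255,255,255,255],
  grip_force=50,
)

```text
clock: 6.65
tcp_pos: [0.4561, -0.0066, 0.1948]
orientation: [3.097, 0.524, 0.002]
contact_force: [-0.6, 0.1, -1.0]
grip_width: 0.0551
```

Call:
apply_moves(
  dp=[
    [0,0,-0.05],
    [0,0,-0.1],
    [0,0,-0.15],
    [0,0,-0.15],
    [0,0,-0.1],
    [0,0,0],
    [0,0,0],
  ],
  twist=[
    [0,0,0],
    [0,0,0],
    [0,0,0],
    [0,0,0],
    [0,0,0],
    [0,0,0],
    [0,0,0],
  ],
  jaw=[255,255,255,255,255,255,255],
)

```text
clock: 7.35
tcp_pos: [0.454, -0.0071, 0.2642]
orientation: [3.097, 0.524, -0.006]
contact_force: [0.3, -0.5, -6.6]
grip_width: 0.0555
```

Run:
```python
from bench import r
from h import *
o=r.get_obs();plan(o,[.6306,-.1498,.28],down(6.6));print(o["clock"],o["contact_force"],o["grip_width"],o["moment"])
f=r.grab_frame("wrist");cv2.imwrite("pics/w5.png",f["color"][...,::-1])
f=r.grab_frame("scene");cv2.imwrite("pics/s5.png",cv2.resize(f["color"][80:280,150:370],None,fx=3,fy=3)[...,::-1])
```

```text
tool x heading 19.212731224038762 tilt 0.204726518062804
delta world mm [ 176.64647947 -142.73504361   15.75710387] rot deg [7.41152545e-03 2.05006539e-01 1.26126908e+01] twist units [6.17627121e-05 1.70838782e-03 1.05105757e-01]
dp units now-axes [ 0.99816828  1.60759244 -0.1352912 ]  after-rot axes [ 1.32558536  1.35076957 -0.1313092 ] rows 4.553045473369246 1.4684934802216194
7.35 [ 0.28704929 -0.45211342 -6.58144365] 0.055485223801755766 [-0.01559613  0.00388563  0.01573997]
```

View pics/w5.png

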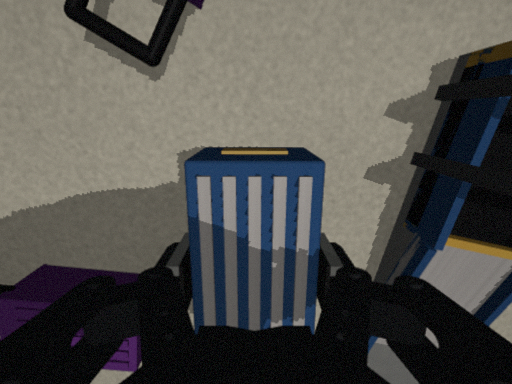

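View pics/s5.png

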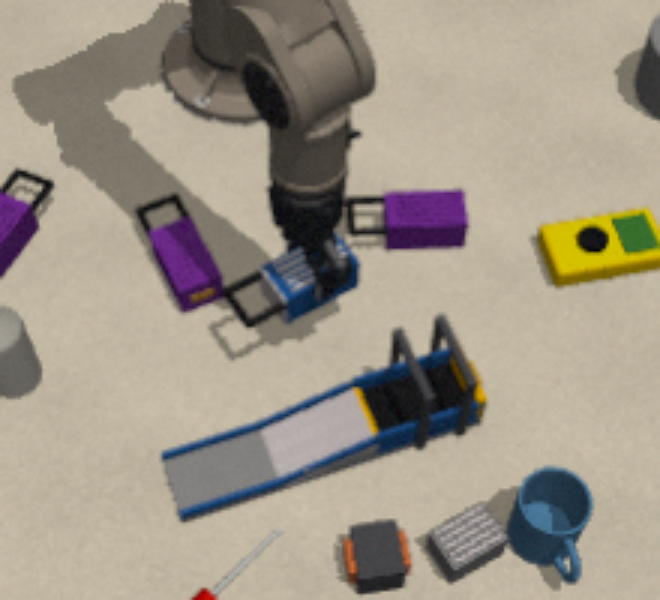

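Call:
apply_moves(
  dp=[
    [0,0,0],
    [0,0,0],
    [0,0,0],
    [0.19,0.193,-0.019],
    [0.19,0.193,-0.019],
    [0.19,0.193,-0.019],
    [0.19,0.193,-0.019],
    [0.19,0.193,-0.019],
    [0.19,0.193,-0.019],
    [0.1,0.1,-0.01],
    [0,0,0],
    [0,0,0],
    [0,0,0],
  ],
  twist=[
    [0,0.0017,0.053],
    [0,0,0.053],
    [0,0,0],
    [0,0,0],
    [0,0,0],
    [0,0,0],
    [0,0,0],
    [0,0,0],
    [0,0,0],
    [0,0,0],
    [0,0,0],
    [0,0,0],
    [0,0,0],
  ],
  jaw=[255,255,255,255,255,255,255,255,255,255,255,255,255],
)

```text
clock: 8.75
tcp_pos: [0.6205, -0.1434, 0.2646]
orientation: [-3.13, -0.22, 0.036]
contact_force: [-0.3, 0.5, -5.5]
grip_width: 0.0552
```

Run:
```python
from bench import r
from h import *
o=r.get_obs();plan(o,[.6306,-.1498,.208],down(6.6));print(o["clock"],o["contact_force"],o["grip_width"],o["moment"])
f=r.grab_frame("top");cv2.imwrite("pics/t6.png",cv2.resize(f["color"][130:280,180:420],None,fx=3.3,fy=3.3)[...,::-1])
f=r.grab_frame("wrist");cv2.imwrite("pics/w6.png",f["color"][...,::-1])
```

```text
tool x heading 8.033439253989032 tilt 1.3214945442676822
delta world mm [ 10.07371195  -6.39822696 -56.59601694] rot deg [-0.29266432  1.28871489  1.42991349] twist units [-0.00243887  0.01073929  0.01191595]
dp units now-axes [0.08622947 0.06705799 0.46946342]  after-rot axes [0.07726298 0.0626139  0.47163347] rows 1.1568104622784154 0.22666733783927928
8.75 [-0.29575093  0.47561478 -5.54244014] 0.05517329128596595 [ 0.02212758 -0.04604374 -0.02913743]
```

View pics/t6.png

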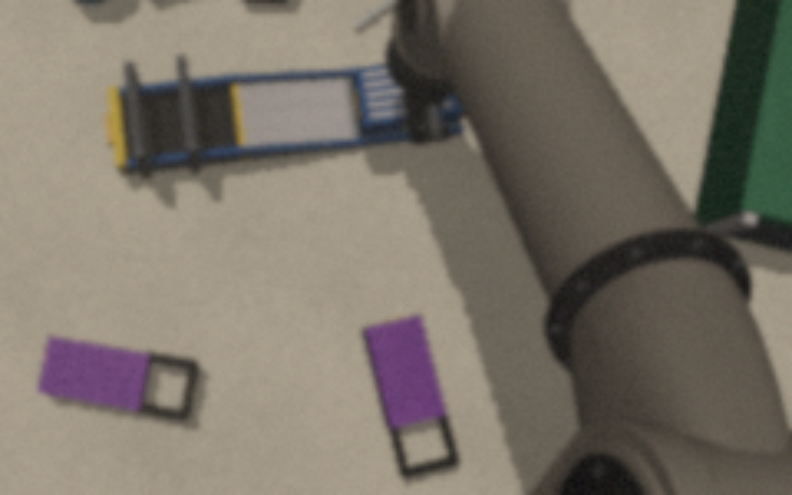

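View pics/w6.png

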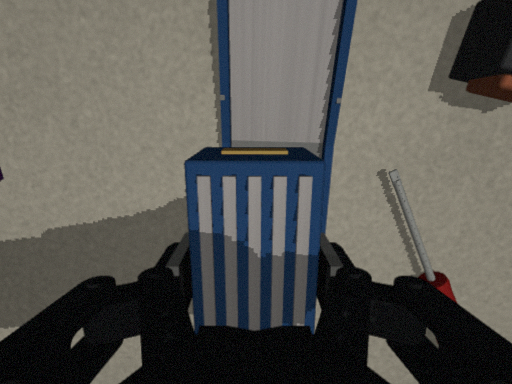

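Call:
apply_moves(
  dp=[
    [0.077,0.063,0],
    [0,0,0],
    [0,0,0],
  ],
  twist=[
    [-0.0024,0.0107,0.012],
    [0,0,0],
    [0,0,0],
  ],
  jaw=[255,255,255],
)

```text
clock: 9.15
tcp_pos: [0.6308, -0.1483, 0.2649]
orientation: [3.136, 0.182, 0.003]
contact_force: [-0.1, 0.1, -5.1]
grip_width: 0.0549
```

Run:
```python
from bench import r
from h import *
o=r.get_obs();plan(o,[.6306,-.1498,.208],down(6.6));print(o["clock"],o["contact_force"])
```

```text
tool x heading 6.626758157185698 tilt 0.0948947770831243
delta world mm [ -0.18616868  -1.5318473  -56.85097591] rot deg [ 0.01444993 -0.09378816  0.02674631] twist units [ 0.00012042 -0.00078157  0.00022289]
dp units now-axes [-0.00378965  0.01238141  0.47375571]  after-rot axes [-0.00300834  0.01250248  0.47375813] rows 1.1374382931901696 0.011477532812024908
9.15 [-0.11550807  0.13843217 -5.12624481]
```

Call:
apply_moves(
  dp=[
    [0,0.012,0.1],
    [0,0,0.1],
    [0,0,0.1],
    [0,0,0.08],
    [0,0,0.03],
    [0,0,0.01],
    [0,0,0],
  ],
  twist=[
    [0,0,0],
    [0,0,0],
    [0,0,0],
    [0,0,0],
    [0,0,0],
    [0,0,0],
    [0,0,0],
  ],
  jaw=[255,255,255,255,255,255,255],
)

```text
clock: 9.85
tcp_pos: [0.6302, -0.1495, 0.2082]
orientation: [-3.136, -0.183, 0.002]
contact_force: [-0.2, -0.9, -5.4]
grip_width: 0.0551
```

Run:
```python
from bench import r
from h import *
o=r.get_obs();plan(o,[.6306,-.1498,.2068],down(6.6));print(o["clock"],o["contact_force"])
f=r.grab_frame("wrist");cv2.imwrite("pics/w7.png",f["color"][...,::-1])
```

```text
tool x heading 6.66576157338325 tilt 0.0923095213953862
delta world mm [ 0.43985711 -0.30256925 -1.44787278] rot deg [-0.04084735  0.08278008  0.06573203] twist units [-0.00034039  0.00068983  0.00054777]
dp units now-axes [0.00336544 0.00293845 0.01205866]  after-rot axes [0.00335138 0.002926   0.01206561] rows 0.030863298762579573 0.01319225097977
9.85 [-0.18489051 -0.87404743 -5.42425988]
```

View pics/w7.png

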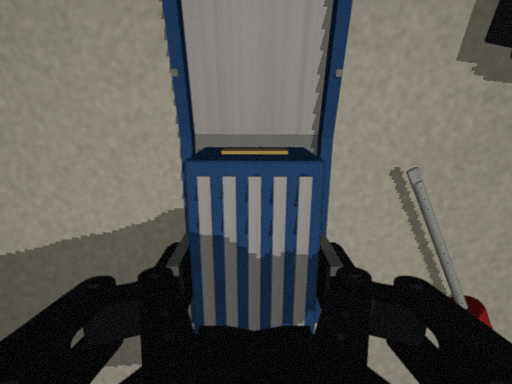

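Call:
apply_moves(
  dp=[
    [0,0,0.012],
    [0,0,0.008],
    [0,0,0.006],
    [0,0,0],
  ],
  twist=[
    [0,0,0],
    [0,0,0],
    [0,0,0],
    [0,0,0],
  ],
  jaw=[255,255,255,255],
)

```text
clock: 10.3
tcp_pos: [0.6309, -0.1495, 0.2071]
orientation: [3.136, 0.182, 0.002]
contact_force: [-0.2, -0.9, -5.3]
grip_width: 0.0551
```

Call:
apply_moves(
  dp=[
    [0,0,0.02],
    [0,0,0.02],
    [0,0,0],
  ],
  twist=[
    [0,0,0],
    [0,0,0],
    [0,0,0],
  ],
  jaw=[255,255,255],
)

```text
clock: 10.6
tcp_pos: [0.6314, -0.1491, 0.2076]
orientation: [3.134, 0.182, 0.003]
contact_force: [-0.6, -0.3, -6.3]
grip_width: 0.0555
```

Call:
apply_moves(
  dp=[
    [0,0,0.04],
    [0,0,0],
  ],
  twist=[
    [0,0,0],
    [0,0,0],
  ],
  jaw=[255,255],
)

```text
clock: 10.8
tcp_pos: [0.6325, -0.1489, 0.2079]
orientation: [3.131, 0.181, 0.006]
contact_force: [0.8, 0.6, -5.6]
grip_width: 0.0553
```

Run:
```python
from bench import r
from h import *
o=r.get_obs();plan(o,[.6306,-.1498,.2068],down(6.6));print(o["clock"],o["contact_force"],o["moment"],o["tau"],o["qvel"])
f=r.grab_frame("scene");cv2.imwrite("pics/s8.png",cv2.resize(f["color"][150:270,180:320],None,fx=5,fy=5,interpolation=cv2.INTER_CUBIC)[...,::-1])
o=r.get_obs();plan(o,[.6306,-.1498,.2068],down(6.6));print(o["clock"],o["contact_force"],o["moment"])
```

```text
tool x heading 6.62751852673364 tilt 0.36497664586611933
delta world mm [-1.86513031 -0.92994371 -1.07169147] rot deg [ 0.30950368 -0.19343067  0.02699611] twist units [ 0.0025792  -0.00161192  0.00022497]
dp units now-axes [-0.01636334  0.00585585  0.00890736]  after-rot axes [-0.01633046  0.00591173  0.00893076] rows 0.04687015688896939 0.04260462092982256
10.8 [ 0.7909146   0.5652038  -5.56041942] [ 0.07847732 -0.015544    0.03542618] [ 6.96890638e-02 -6.84411478e+01 -7.78629184e+00 -2.29478145e+01
  2.15880247e-02  3.14731412e-01 -1.63655053e-02] [-0.00250296 -0.02240748 -0.00057419 -0.01239285 -0.0093158   0.02238246
  0.00691474]
tool x heading 6.629418760608766 tilt 0.3876440899892953
delta world mm [-2.06895721 -0.88356511 -0.92600473] rot deg [ 0.30701324 -0.23666604  0.02878466] twist units [ 0.00255844 -0.00197222  0.00023987]
dp units now-axes [-0.01800778  0.00528231  0.00767083]  after-rot axes [-0.01797334  0.00533258  0.00771671] rows 0.0486569872462071 0.04525161032272615
10.85 [ 0.04815248 -0.31165206 -5.40244784] [ 0.01928116 -0.01126867  0.00400815]
```

View pics/s8.png

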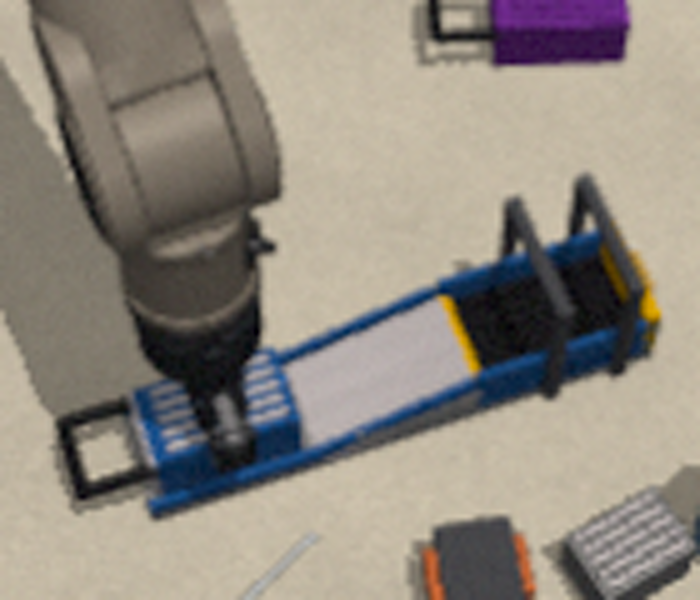

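Call:
apply_moves(
  dp=[
    [-0.017,0.005,0.03],
  ],
  twist=[
    [0.0026,-0.002,0],
  ],
  jaw=[255],
)

```text
clock: 10.95
tcp_pos: [0.6325, -0.1495, 0.2068]
orientation: [3.136, 0.182, 0.007]
contact_force: [-3.9, 1.7, 28.9]
grip_width: 0.0551
```

Call:
apply_moves(
  dp=[
    [0,0,0.03],
  ],
  twist=[
    [0,0,0],
  ],
  jaw=[255],
)

```text
clock: 11.05
tcp_pos: [0.6328, -0.1493, 0.2067]
orientation: [3.134, 0.181, 0.006]
contact_force: [-19.3, 1.6, 45.2]
grip_width: 0.0553
```

Call:
apply_moves(
  dp=[
    [0,0,0.03],
  ],
  twist=[
    [0,0,0],
  ],
  jaw=[255],
)

```text
clock: 11.15
tcp_pos: [0.633, -0.149, 0.2067]
orientation: [3.133, 0.181, 0.004]
contact_force: [-14.3, 2.3, 32.7]
grip_width: 0.0555
```

Call:
apply_moves(
  dp=[
    [0,0,0.004],
    [0,0,0.004],
    [0,0,0],
    [0,0,0],
    [0,0,0],
    [0,0,0],
  ],
  twist=[
    [0,0,0],
    [0,0,0],
    [0,0,0],
    [0,0,0],
    [0,0,0],
    [0,0,0],
  ],
  jaw=[255,0,0,0,0,0],
)

```text
clock: 11.75
tcp_pos: [0.6344, -0.1493, 0.2061]
orientation: [3.133, 0.181, 0.01]
contact_force: [0.2, -0.5, -1.0]
grip_width: 0.0854
```

Call:
apply_moves(
  dp=[
    [0,0,-0.05],
    [0,0,-0.2],
    [0,0,-0.3],
    [0,0,-0.3],
    [0,0,-0.2],
    [0,0,0],
    [0,0,0],
  ],
  twist=[
    [0,0,0],
    [0,0,0],
    [0,0,0],
    [0,0,0],
    [0,0,0],
    [0,0,0],
    [0,0,0],
  ],
  jaw=[0,0,0,0,0,0,0],
)

```text
clock: 12.45
tcp_pos: [0.6333, -0.1487, 0.3372]
orientation: [3.134, 0.181, 0.008]
contact_force: [0.2, 0.2, -0.5]
grip_width: 0.0855
```

Run:
```python
from bench import r
from h import *
import pickle
o=r.get_obs();plan(o,[.6444,-.2700,.33],down(6.6));print(o["clock"],o["contact_force"],o["joints"])
f=r.grab_frame("wrist");cv2.imwrite("pics/w9.png",f["color"][...,::-1]);pickle.dump((o,f),open("w9.pkl","wb"))
f=r.grab_frame("scene");cv2.imwrite("pics/s9.png",cv2.resize(f["color"][150:270,180:320],None,fx=5,fy=5,interpolation=cv2.INTER_CUBIC)[...,::-1])
```

```text
tool x heading 6.626576586533919 tilt 0.33070892646983224
delta world mm [  11.06480779 -121.2511131    -7.21879948] rot deg [ 0.16899938 -0.28426679  0.02615717] twist units [ 0.00140833 -0.00236889  0.00021798]
dp units now-axes [-0.02530843  1.01413455  0.06302458]  after-rot axes [-0.02453982  1.01432759  0.06015666] rows 2.439374794125666 0.03861952936151899
12.45 [ 0.1662688   0.24586211 -0.47263121] [ 0.49669391  0.55218999 -0.50830887  1.65477757  0.30881     1.00954131
  0.00267189]
```

View pics/s9.png

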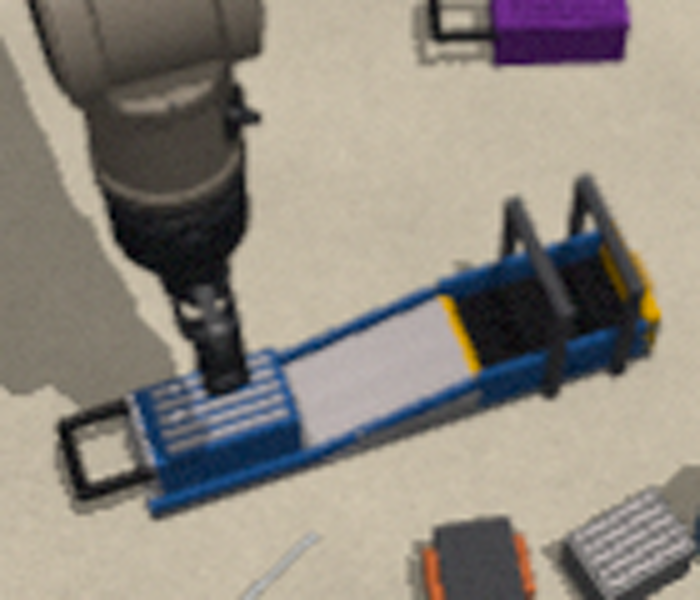

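View pics/w9.png

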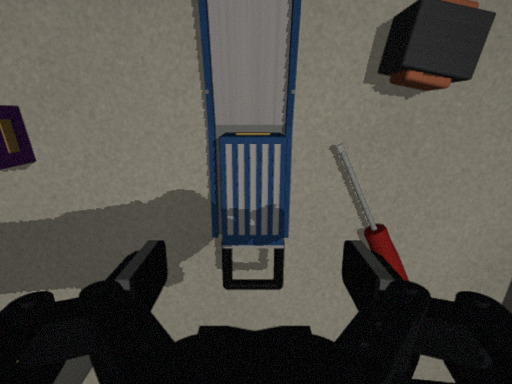

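Run:
```python
from h import *
import pickle
o,f=pickle.load(open("w9.pkl","rb"));T=TT(o)
org=np.array([.6162,-.0256]);a=np.radians(6.6);D=np.array([[np.cos(a),np.sin(a)],[-np.sin(a),np.cos(a)]])
A=onz(f,[(219.5,137),(288.5,137),(285.5,243),(221.5,243)],.062,T);print((A[:,:2]-org)@D.T)
A=onz(f,[(253,285)],.05,T);print("bar",(A[:,:2]-org)@D.T)
A=onz(f,[(215,237),(288,237),(212,140),(292,140)],.022,T);print("rails inner",(A[:,:2]-org)@D.T)
z=f["z_map"];P=cloud(f,np.pad(np.ones((80,40),bool),((150,154),(233,239))),T);print(np.median(P[:,2]),np.polyfit(P[:,1],P[:,2],1))
```

```text
[[-0.02409055 -0.07540953]
 [ 0.03258764 -0.07533672]
 [ 0.03299614 -0.17013741]
 [-0.0251347  -0.17012023]]
bar [[ 0.00349148 -0.22107846]]
rails inner [[-0.03641536 -0.18186762]
 [ 0.04025832 -0.18188494]
 [-0.03583655 -0.08138386]
 [ 0.04081087 -0.08128586]]
0.06340380964870561 [0.00268507 0.06393059]
```

Call:
apply_moves(
  dp=[
    [-0.01,0.28,0],
    [-0.01,0.28,0],
    [-0.01,0.28,0],
    [-0.01,0.28,0],
    [0,0,0],
    [0,0,0],
  ],
  twist=[
    [0.0014,-0.0024,0],
    [0,0,0],
    [0,0,0],
    [0,0,0],
    [0,0,0],
    [0,0,0],
  ],
  jaw=[255,255,255,255,255,255],
)

```text
clock: 13.15
tcp_pos: [0.6429, -0.285, 0.3262]
orientation: [-3.129, -0.189, 0.023]
contact_force: [-0.3, 1.2, -0.1]
grip_width: 0.0005
```

```bash
cat >> h.py <<'E'
org=np.array([.6162,-.0256]);_a=np.radians(6.6);D=np.array([[np.cos(_a),np.sin(_a)],[-np.sin(_a),np.cos(_a)]])
def dk(x,y,z): return np.r_[org+D.T@[x,y],z]
E
python3 - <<'E'
from bench import r
from h import *
o=r.get_obs();plan(o,dk(.002,-.262,.205),down(6.6));print(o["clock"],o["contact_force"],o["grip_width"],D@(o["tcp_pos"][:2]-org))
f=r.grab_frame("wrist");cv2.imwrite("pics/w10.png",f["color"][...,::-1])
E
```

```text
tool x heading 6.932470262228509 tilt 0.9193462566003929
delta world mm [   5.35980484   -0.67116685 -121.15612274] rot deg [-0.45313893  0.7999156   0.32928895] twist units [-0.00377616  0.00666596  0.00274407]
dp units now-axes [0.05773122 0.01896311 1.00880885]  after-rot axes [0.04372618 0.01068966 1.00963436] rows 2.425529554523535 0.11368339480694101
13.15 [-0.32622463  1.15640479 -0.12946434] 0.0005450999809582753 [-0.00324714 -0.26071724]
```

View pics/w10.png

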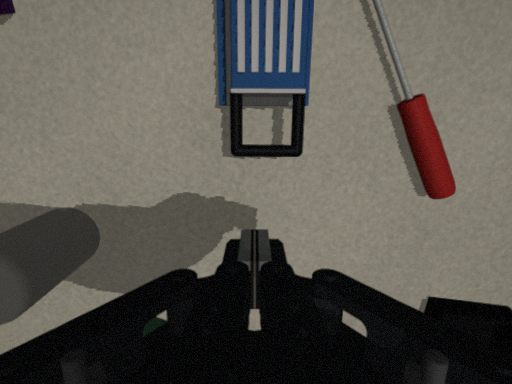

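Call:
apply_moves(
  dp=[
    [0.044,0.01,0.1],
    [0,0,0.25],
    [0,0,0.3],
    [0,0,0.2],
    [0,0,0.08],
    [0,0,0],
    [0,0,0],
  ],
  twist=[
    [-0.0038,0.0067,0.0027],
    [0,0,0],
    [0,0,0],
    [0,0,0],
    [0,0,0],
    [0,0,0],
    [0,0,0],
  ],
  jaw=[255,255,255,255,255,255,255],
)

```text
clock: 13.9
tcp_pos: [0.6492, -0.277, 0.2101]
orientation: [-3.132, -0.196, 0.001]
contact_force: [0.7, 0.5, 0.6]
grip_width: 0.0003
```

Run:
```python
from bench import r
from h import *
o=r.get_obs();plan(o,dk(.002,-.262,.205),down(6.6));print(o["clock"],o["contact_force"],o["grip_width"],D@(o["tcp_pos"][:2]-org))
f=r.grab_frame("wrist");cv2.imwrite("pics/w11.png",f["color"][...,::-1])
```

```text
tool x heading 7.167820899425293 tilt 0.19162288906038102
delta world mm [-0.91205482 -8.66896836 -5.1409134 ] rot deg [-0.19057348  0.0200345   0.56778861] twist units [-0.00158811  0.00016695  0.00473157]
dp units now-axes [-0.01654078  0.07087067  0.04261085]  after-rot axes [-0.01585331  0.07088907  0.04284095] rows 0.20239747724062307 0.06976163900621056
13.9 [0.67351139 0.49676947 0.58522081] 0.0003050054436624103 [ 0.0039024  -0.25349331]
```

View pics/w11.png

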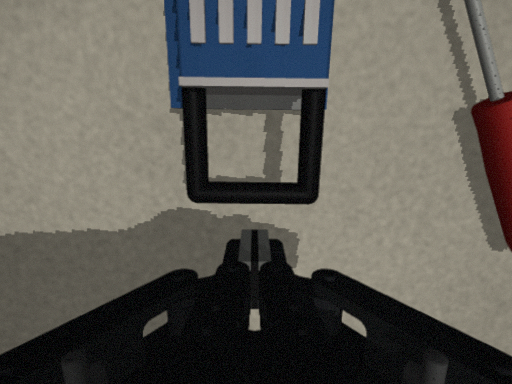

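Call:
apply_moves(
  dp=[
    [-0.015,0,0.04],
    [0,0,0.02],
    [0,-0.08,0],
    [0,-0.08,0],
    [0,-0.08,0],
    [0,-0.08,0],
    [0,-0.08,0],
    [0,-0.08,0],
  ],
  twist=[
    [-0.0016,0,0.0047],
    [0,0,0],
    [0,0,0],
    [0,0,0],
    [0,0,0],
    [0,0,0],
    [0,0,0],
    [0,0,0],
  ],
  jaw=[255,255,255,255,255,255,255,255],
)

```text
clock: 14.75
tcp_pos: [0.6414, -0.2235, 0.2079]
orientation: [3.123, 0.169, 0.013]
contact_force: [1.5, -6.3, -0.5]
grip_width: 0.0003
```

Run:
```python
from bench import r
from h import *
o=r.get_obs();plan(o,dk(.003,-.162,.205),down(6.6));print(o["clock"],o["contact_force"],o["grip_width"],D@(o["tcp_pos"][:2]-org),o["tcp_pos"][2])
f=r.grab_frame("wrist");cv2.imwrite("pics/w12.png",f["color"][...,::-1])
f=r.grab_frame("scene");cv2.imwrite("pics/s12.png",cv2.resize(f["color"][150:270,180:320],None,fx=5,fy=5,interpolation=cv2.INTER_CUBIC)[...,::-1])
```

```text
tool x heading 6.20196662773399 tilt 0.9395060176079224
delta world mm [-3.57620781 37.2891142  -2.86208368] rot deg [ 0.84003677 -0.42072958 -0.4011247 ] twist units [ 0.00700031 -0.00350608 -0.00334271]
dp units now-axes [ 0.00376684 -0.31245955  0.01930832]  after-rot axes [ 0.00611164 -0.31210858  0.0238507 ] rows 0.7513877356641167 0.11892383816046043
14.75 [ 1.54553901 -6.3174976  -0.53738326] 0.0002647434631785139 [ 0.0022666  -0.19945303] 0.2078620836823362
```

View pics/w12.png

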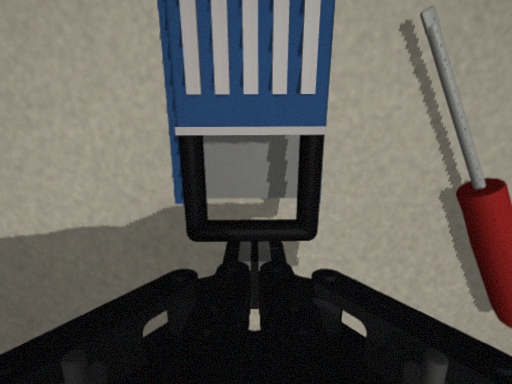

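View pics/s12.png

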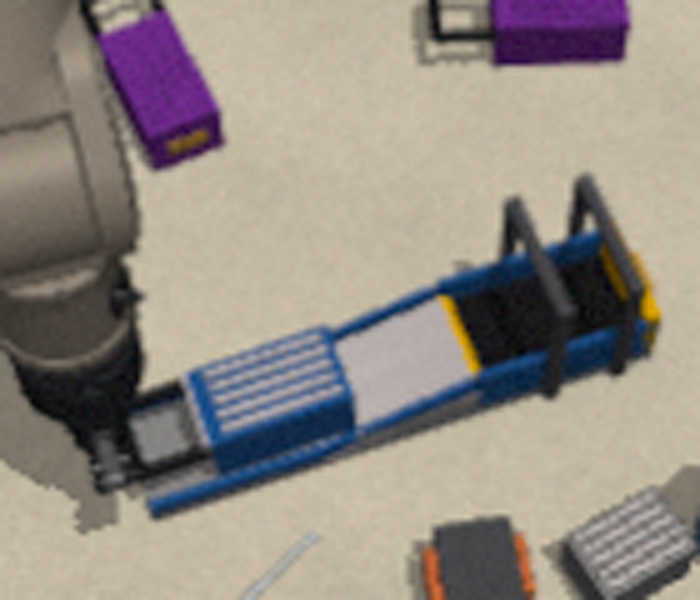

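Call:
apply_moves(
  dp=[
    [0,0,0.06],
    [0,0,0.05],
    [0,-0.08,0],
    [0,-0.08,0],
    [0,-0.08,0],
    [0,-0.08,0],
    [0,-0.08,0],
  ],
  twist=[
    [0.007,-0.0035,-0.003],
    [0,0,0],
    [0,0,0],
    [0,0,0],
    [0,0,0],
    [0,0,0],
    [0,0,0],
  ],
  jaw=[255,255,255,255,255,255,255],
)

```text
clock: 15.55
tcp_pos: [0.6351, -0.1799, 0.1925]
orientation: [3.132, 0.171, -0.002]
contact_force: [0.9, -5.2, -2.0]
grip_width: 0.0001
```

```bash
cat > st.py <<'E'
from bench import r
from h import *
import sys
n=sys.argv[1];ty=float(sys.argv[2]);tz=float(sys.argv[3])
o=r.get_obs();plan(o,dk(.003,ty,tz),down(6.6));print(o["clock"],o["contact_force"],D@(o["tcp_pos"][:2]-org),o["tcp_pos"][2])
f=r.grab_frame("wrist");w=cv2.resize(f["color"],(400,300))
f=r.grab_frame("scene");s=cv2.resize(f["color"][150:270,180:320],(400,343),interpolation=cv2.INTER_CUBIC)
w=np.pad(w,((0,43),(0,0),(0,0)));cv2.imwrite(f"pics/p{n}.png",np.hstack([w,s])[...,::-1])
E
python3 st.py 13 -.12 .195
```

```text
tool x heading 6.261780063567884 tilt 0.30141536307476047
delta world mm [-2.15729418 35.43797039  2.48362386] rot deg [ 0.28169907  0.10722462 -0.33795732] twist units [ 0.00234749  0.00089354 -0.00281631]
dp units now-axes [ 0.01430188 -0.29540978 -0.02217775]  after-rot axes [ 0.01608452 -0.29542557 -0.02069687] rows 0.7118067296628267 0.052717443135154515
15.55 [ 0.91215464 -5.17407015 -2.00887445] [ 0.00106986 -0.15545107] 0.1925163761359664
```

View pics/p13.png

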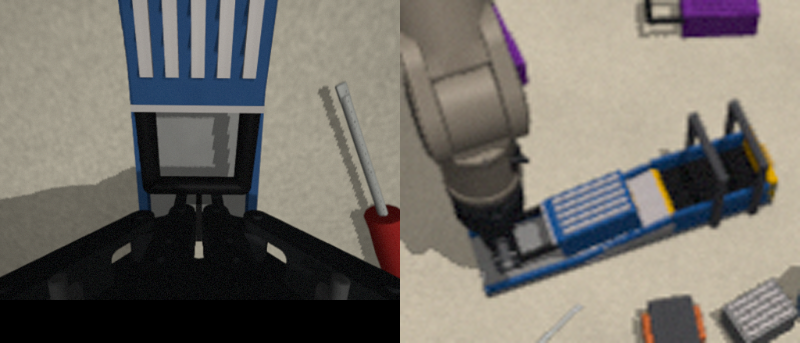

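Call:
apply_moves(
  dp=[
    [0.016,-0.08,-0.02],
    [0,-0.08,0],
    [0,-0.08,0],
    [0,-0.08,-0.01],
    [0,-0.08,-0.02],
  ],
  twist=[
    [0.0023,0.0009,-0.0028],
    [0,0,0],
    [0,0,0],
    [0,0,0],
    [0,0,0],
  ],
  jaw=[255,255,255,255,255],
)

```text
clock: 16.15
tcp_pos: [0.6307, -0.1318, 0.1976]
orientation: [3.135, 0.178, -0.004]
contact_force: [1.2, -5.4, 0.2]
grip_width: 0.0001
```

```bash
python3 st.py 14 -.07 .207
```

```text
tool x heading 6.489879572608778 tilt 0.17761309965407754
delta world mm [-3.42548837 37.04885381  9.37491748] rot deg [ 0.10543173  0.14293555 -0.10998875] twist units [ 0.0008786   0.00119113 -0.00091657]
dp units now-axes [ 0.00633864 -0.30984395 -0.07871139]  after-rot axes [ 0.00712919 -0.30997532 -0.07812431] rows 0.7673957563314239 0.02432029576770604
16.15 [ 1.19622102 -5.40491716  0.17428303] [ 0.0021445  -0.10719704] 0.1976250825167865
```

View pics/p14.png

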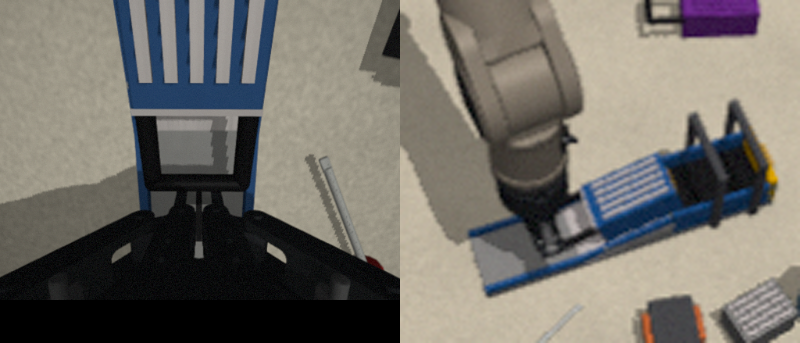

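Call:
apply_moves(
  dp=[
    [0.007,-0.08,-0.02],
    [0,-0.08,-0.02],
    [0,-0.07,-0.02],
    [0,-0.06,-0.02],
  ],
  twist=[
    [0.0009,0.0012,-0.0009],
    [0,0,0],
    [0,0,0],
    [0,0,0],
  ],
  jaw=[255,255,255,255],
)

```text
clock: 16.65
tcp_pos: [0.6274, -0.0979, 0.2081]
orientation: [3.133, 0.178, 0.001]
contact_force: [1.4, -7.6, 0.8]
grip_width: -0.0001
```

```bash
python3 st.py 15 -.04 .212
```

```text
tool x heading 6.512394770910912 tilt 0.185722504649327
delta world mm [-3.65200341 32.93582197  3.94210916] rot deg [ 0.18550066 -0.00907519 -0.08762007] twist units [ 1.54583887e-03 -7.56265565e-05 -7.30167269e-04]
dp units now-axes [ 0.00089763 -0.27603805 -0.03374461]  after-rot axes [ 0.00131457 -0.27614416 -0.03285091] rows 0.667426616862773 0.023906132325820912
16.65 [ 1.37312707 -7.64916695  0.77327221] [ 0.00284225 -0.0731373 ] 0.20805789083799117
```

View pics/p15.png

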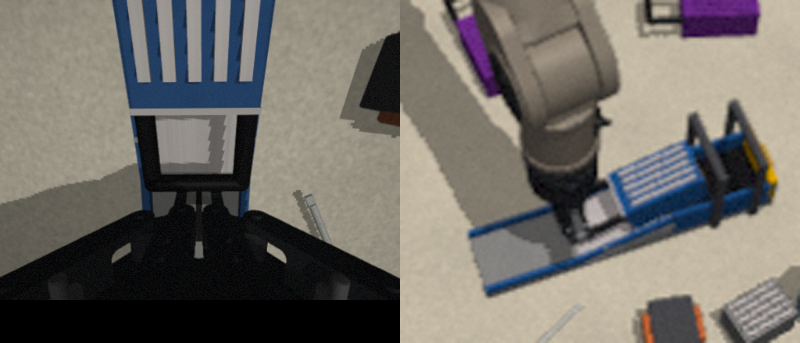

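Call:
apply_moves(
  dp=[
    [0.001,-0.05,-0.01],
    [0,-0.05,-0.01],
    [0,-0.05,-0.01],
    [0,-0.05,0],
    [0,-0.05,0],
  ],
  twist=[
    [0.0015,0,-0.0007],
    [0,0,0],
    [0,0,0],
    [0,0,0],
    [0,0,0],
  ],
  jaw=[255,255,255,255,255],
)

```text
clock: 17.25
tcp_pos: [0.6255, -0.0759, 0.2138]
orientation: [3.126, 0.168, 0.006]
contact_force: [0.7, -9.4, 4.0]
grip_width: -0.0002
```

```bash
python3 st.py 16 -.02 .215
```

```text
tool x heading 6.1421749142307895 tilt 0.6902166248355418
delta world mm [-4.05096638 30.75596565  1.16550918] rot deg [ 0.66739809 -0.17601513 -0.45885911] twist units [ 0.00556165 -0.00146679 -0.00382383]
dp units now-axes [-0.00611091 -0.25830966 -0.01273814]  after-rot axes [-0.00407597 -0.25848121 -0.00971258] rows 0.6208697652317047 0.09648735864090804
17.25 [ 0.65003316 -9.39964227  4.04787457] [ 0.00348912 -0.05101775] 0.2138344908173415
```

View pics/p16.png

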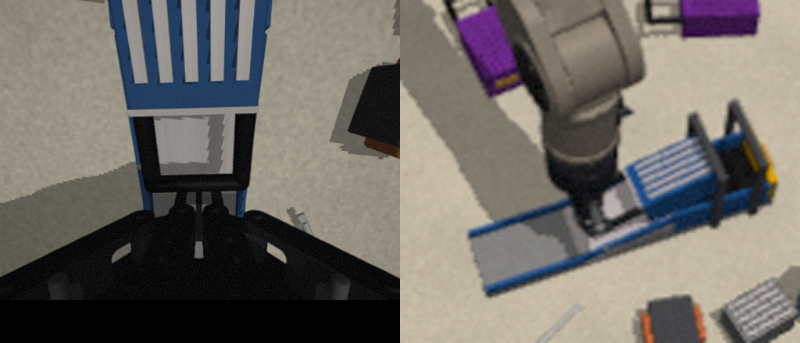

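Call:
apply_moves(
  dp=[
    [-0.003,-0.05,0],
    [0,-0.05,0],
    [0,-0.05,0],
    [0,-0.05,0],
  ],
  twist=[
    [0.0056,-0.0015,-0.0038],
    [0,0,0],
    [0,0,0],
    [0,0,0],
  ],
  jaw=[255,255,255,255],
)

```text
clock: 17.75
tcp_pos: [0.6252, -0.064, 0.2172]
orientation: [3.121, 0.162, 0.009]
contact_force: [1.4, -12.8, 6.5]
grip_width: 0.0005
```

```bash
python3 st.py 17 -.005 .217
```

```text
tool x heading 5.954344280894938 tilt 0.9857502815630852
delta world mm [-5.40789477 33.7523566  -0.1798392 ] rot deg [ 0.94397932 -0.28393136 -0.64801849] twist units [ 0.00786649 -0.00236609 -0.00540015]
dp units now-axes [-0.01565225 -0.28441197 -0.00325838]  after-rot axes [-0.0124388  -0.28458533  0.00149866] rows 0.6836663642773041 0.13733163494864503
17.75 [  1.37098099 -12.75387568   6.53992135] [ 0.00449266 -0.03915024] 0.21717983919944667
```

View pics/p17.png

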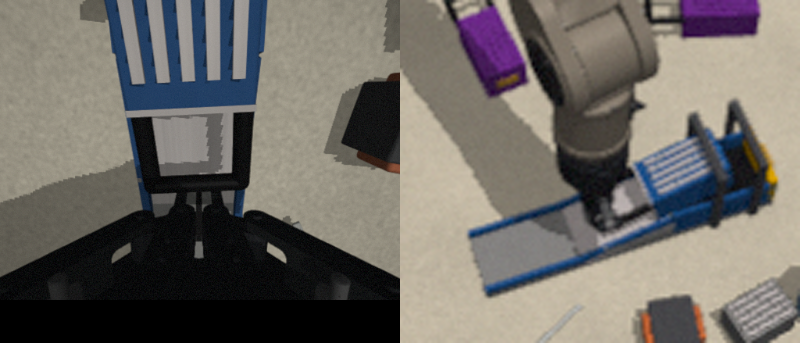

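Call:
apply_moves(
  dp=[
    [-0.012,-0.04,-0.03],
    [0,-0.04,-0.03],
    [0,-0.04,-0.02],
  ],
  twist=[
    [0.0079,-0.0024,-0.0054],
    [0,0,0],
    [0,0,0],
  ],
  jaw=[255,255,255],
)

```text
clock: 18.15
tcp_pos: [0.6236, -0.0546, 0.2292]
orientation: [3.131, 0.171, 0.006]
contact_force: [-1.1, 0.2, -0.4]
grip_width: 0.0001
```

```bash
python3 st.py 18 -.005 .217
```

```text
tool x heading 6.26748707666713 tilt 0.3829524577508762
delta world mm [ -3.83041252  24.40026279 -12.24063812] rot deg [ 0.33475325 -0.18599263 -0.33305697] twist units [ 0.00278961 -0.00154994 -0.00277547]
dp units now-axes [-0.00986393 -0.20619625  0.10077263]  after-rot axes [-0.00833776 -0.20565678  0.10200532] rows 0.551317732751072 0.059083043641178695
18.15 [-1.08991703  0.1857095  -0.41377515] [ 0.00400053 -0.02967881] 0.22924063812278736
```

View pics/p18.png

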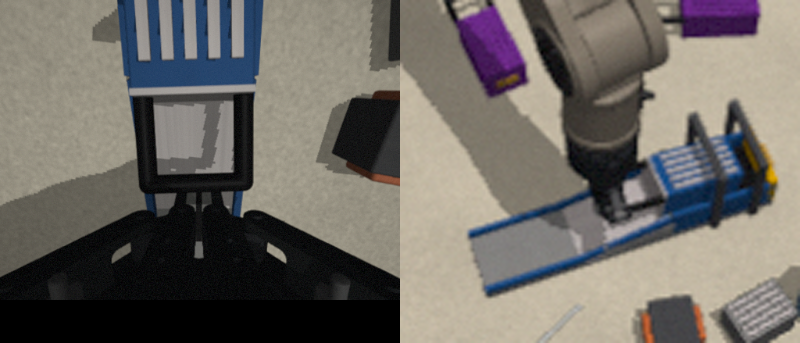

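Call:
apply_moves(
  dp=[
    [-0.008,0,0.06],
    [0,0,0.04],
    [0,-0.04,0],
    [0,-0.04,0],
    [0,-0.04,0],
  ],
  twist=[
    [0.0028,-0.0015,-0.0028],
    [0,0,0],
    [0,0,0],
    [0,0,0],
    [0,0,0],
  ],
  jaw=[255,255,255,255,255],
)

```text
clock: 18.75
tcp_pos: [0.6235, -0.0481, 0.2182]
orientation: [3.125, 0.176, 0.008]
contact_force: [0.6, -9.5, 10.2]
grip_width: -0.0001
```

```bash
python3 st.py 19 -.003 .217
```

```text
tool x heading 6.459646113745841 tilt 0.7321696653959384
delta world mm [-3.99664766 19.83518044 -1.17602766] rot deg [ 0.68988524 -0.24521632 -0.14183273] twist units [ 0.00574904 -0.00204347 -0.00118194]
dp units now-axes [-0.01453986 -0.16809578  0.00771536]  after-rot axes [-0.01408635 -0.16802576  0.00980023] rows 0.40535940429031053 0.08681966753397148
18.75 [ 0.63851258 -9.48167255 10.22279615] [ 0.00469036 -0.02316309] 0.21817602765626587
```

View pics/p19.png

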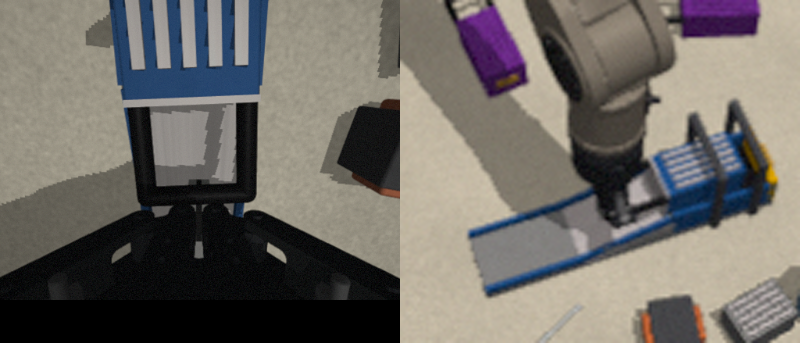

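Call:
apply_moves(
  dp=[
    [-0.005,0.03,0],
    [0,0,-0.09],
    [0,0,-0.08],
    [0,-0.04,0],
    [0,-0.04,0],
    [0,-0.04,0],
  ],
  twist=[
    [0.0057,-0.002,-0.0012],
    [0,0,0],
    [0,0,0],
    [0,0,0],
    [0,0,0],
    [0,0,0],
  ],
  jaw=[255,255,255,255,255,255],
)

```text
clock: 19.45
tcp_pos: [0.6206, -0.0368, 0.2381]
orientation: [-3.135, -0.182, 0.005]
contact_force: [0.7, -5.0, -0.9]
grip_width: -0.0001
```

```bash
python3 st.py 20 -.003 .235
```

```text
tool x heading 6.658424999687106 tilt 0.21033112646922447
delta world mm [-1.06452119  8.56289666 -3.12672254] rot deg [-0.07807721  0.19530268  0.05829172] twist units [-0.00065064  0.00162752  0.00048576]
dp units now-axes [-0.00044847 -0.07186914  0.02615579]  after-rot axes [-0.0006106  -0.07190418  0.02605602] rows 0.18355685593204663 0.025408530334775463
19.45 [ 0.6924342  -4.96508891 -0.87992451] [ 0.00307327 -0.0116285 ] 0.23812672254292488
```

View pics/p20.png

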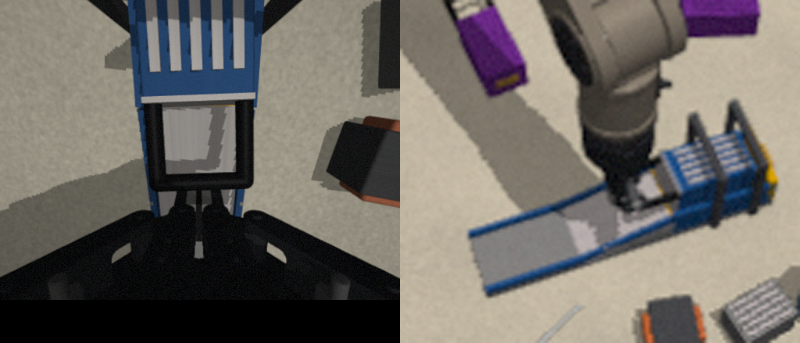

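Call:
apply_moves(
  dp=[
    [0,-0.04,0.01],
    [0,-0.03,0],
  ],
  twist=[
    [-0.0007,0.0016,0],
    [0,0,0],
  ],
  jaw=[255,255],
)

```text
clock: 19.75
tcp_pos: [0.6192, -0.0277, 0.2361]
orientation: [3.136, 0.184, -0.002]
contact_force: [0.1, -3.2, -0.6]
grip_width: 0.0001
```

```bash
python3 st.py 21 0 .237
```

```text
tool x heading 6.7029785169935705 tilt 0.06950500545429003
delta world mm [-1.57575883e-03  2.45251061e+00  8.98395435e-01] rot deg [0.00246133 0.06946142 0.10297996] twist units [2.05110430e-05 5.78845172e-04 8.58166321e-04]
dp units now-axes [ 0.0023634  -0.02029911 -0.00749035]  after-rot axes [ 0.00233599 -0.02030365 -0.00748663] rows 0.052237630704611245 0.014463442524308893
19.75 [ 0.13766962 -3.22984744 -0.5772901 ] [ 0.00271968 -0.00243644] 0.23610160456462528
```

View pics/p21.png

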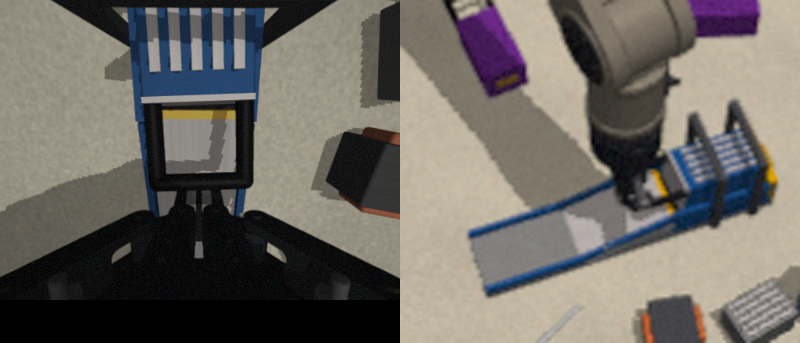

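Call:
apply_moves(
  dp=[
    [0,-0.03,0],
    [0,0,0],
  ],
  twist=[
    [0,0,0],
    [0,0,0],
  ],
  jaw=[255,255],
)

```text
clock: 20.05
tcp_pos: [0.6187, -0.0233, 0.2361]
orientation: [-3.136, -0.185, 0.002]
contact_force: [0.2, -1.9, -1.5]
grip_width: 0.0003
```

```bash
python3 st.py 22 0.003 .237
```

```text
tool x heading 6.747911626506375 tilt 0.08655579054108863
delta world mm [0.10969878 1.06647737 0.886461  ] rot deg [-0.0347484   0.07927457  0.1478875 ] twist units [-0.00028957  0.00066062  0.0012324 ]
dp units now-axes [ 0.00194188 -0.00872283 -0.00738456]  after-rot axes [ 0.00192958 -0.00872334 -0.00738717] rows 0.027822443416220848 0.019948224906531566
20.05 [ 0.16012654 -1.94281919 -1.5260096 ] [0.00276845 0.0019532 ] 0.2361135390043688
```

View pics/p22.png

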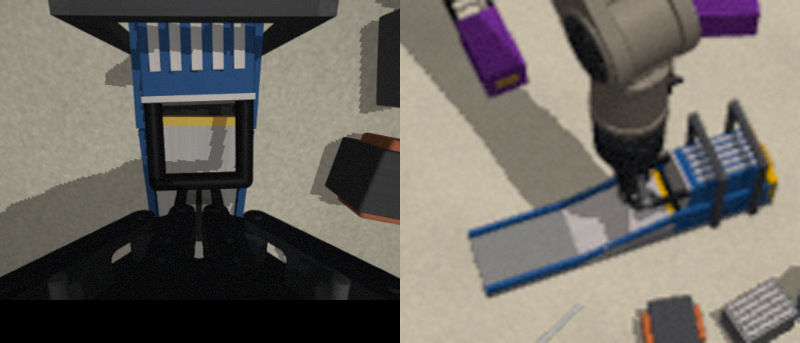

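Call:
apply_moves(
  dp=[
    [0,0.05,0],
    [0,0.05,0],
    [0,0,0],
    [0,0,0],
  ],
  twist=[
    [0,0,0],
    [0,0,0],
    [0,0,0],
    [0,0,0],
  ],
  jaw=[255,255,255,255],
)

```text
clock: 20.55
tcp_pos: [0.6205, -0.0353, 0.2365]
orientation: [-3.133, -0.185, 0.0]
contact_force: [-0.0, -0.8, 0.7]
grip_width: -0.0001
```

```bash
python3 st.py 23 0.003 .237
python3 - <<'E'
from bench import r
from h import *
import pickle
o=r.get_obs();f=r.grab_frame("wrist");T=TT(o);pickle.dump((o,f),open("w23.pkl","wb"))
cv2.imwrite("pics/w23.png",cv2.resize(f["color"][0:260,150:350],None,fx=2.2,fy=2.2)[...,::-1])
P=cloud(f,np.ones(f["z_map"].shape,bool),T);q=(P[:,:2]-org)@D.T
for y in np.arange(.055,.12,.01):
    k=(abs(q[:,0]-.003)<.02)&(abs(q[:,1]-y)<.005)&(P[:,2]<.11)
    if k.sum()>5:print(round(y,3),k.sum(),np.median(P[k,2]))
k=(abs(q[:,0]-.003)<.015)&(q[:,1]>-.02)&(q[:,1]<.03)&(P[:,2]>.055);print("bar",k.sum(),np.median(q[k],0) if k.any() else 0,np.percentile(P[k,2],[10,50,90]) if k.any() else 0)
E
```

```text
tool x heading 6.766928262570335 tilt 0.17132668061156223
delta world mm [-1.70076236 12.97990651  0.52793306] rot deg [-0.17113256  0.00815462  0.16691633] twist units [-1.42610470e-03  6.79551314e-05  1.39096943e-03]
dp units now-axes [-0.00132962 -0.10909504 -0.00407341]  after-rot axes [-0.00164681 -0.10907805 -0.00439944] rows 0.262029982224601 0.027845669580161252
20.55 [-0.04134716 -0.7885931   0.66052188] [ 0.00319762 -0.01008937] 0.23647206694451103
0.055 1469 0.03103285841602446
0.065 2528 0.08074347041863181
0.075 2811 0.0811695236987528
0.085 3008 0.0817526393514438
0.095 2980 0.08167393420985841
bar 17173 [0.00298671 0.00745741] [0.07961174 0.14176493 0.15920231]
```

View pics/w23.png

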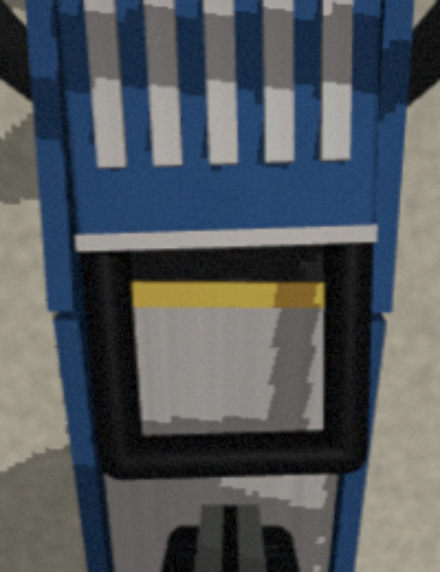

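View pics/p23.png

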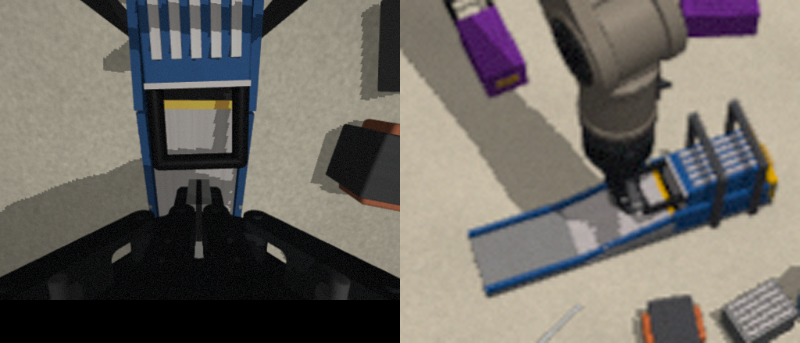

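Run:
```python
from h import *
import pickle
o,f=pickle.load(open("w23.pkl","rb"));T=TT(o)
q=lambda uv,z:((onz(f,uv,z,T)[:,:2]-org)@D.T).round(4)
C=lambda u,v:(u/2.2+150-.3,v/2.2-.3)
print("plate edge",q([C(76,250),C(376,242)],.08))
print("lip deckside",q([C(135,281),C(322,281)],.04),"ramp side",q([C(140,308),C(322,305)],.04))
print("bar ctr",q([C(236,458)],.068))
P=cloud(f,np.ones(f["z_map"].shape,bool),T);Q=(P[:,:2]-org)@D.T
k=(abs(Q[:,0]-.003)<.022)&(Q[:,1]>.062)&(Q[:,1]<.1)&(P[:,2]>.06)&(P[:,2]<.1)
A=np.c_[Q[k],np.ones(k.sum())];print(np.linalg.lstsq(A,P[k,2],rcond=None)[0])
```

```text
plate edge [[-0.0259  0.0585]
 [ 0.0306  0.0602]]
lip deckside [[-0.0207  0.0512]
 [ 0.0263  0.0514]] ramp side [[-0.0197  0.0445]
 [ 0.0266  0.0454]]
bar ctr [[0.0047 0.0136]]
[0.00062309 0.03195318 0.07887229]
```

Call:
apply_moves(
  dp=[
    [0,0.15,0],
    [0,0.15,-0.1],
    [0,0.1,-0.3],
    [0,0.1,-0.35],
    [0,0,-0.3],
    [0,0,0],
    [0,0,0],
  ],
  twist=[
    [0,0,0],
    [0,0,0],
    [0,0,0],
    [0,0,0],
    [0,0,0],
    [0,0,0],
    [0,0,0],
  ],
  jaw=[255,255,255,255,255,255,255],
)

```text
clock: 21.4
tcp_pos: [0.6276, -0.0953, 0.3657]
orientation: [-3.131, -0.191, 0.005]
contact_force: [1.0, -0.1, -0.1]
grip_width: 0.0
```

Run:
```python
from bench import r
from h import *
import pickle
o=r.get_obs();f=r.grab_frame("wrist");T=TT(o);pickle.dump((o,f),open("w24.pkl","wb"));print(o["clock"],o["tcp_pos"],o["contact_force"])
cv2.imwrite("pics/w24.png",f["color"][...,::-1])
g=r.grab_frame("scene");cv2.imwrite("pics/s24.png",cv2.resize(g["color"][150:290,210:350],None,fx=4,fy=4,interpolation=cv2.INTER_CUBIC)[...,::-1])
h=r.grab_frame("top");cv2.imwrite("pics/t24.png",cv2.resize(h["color"][60:280,150:430],None,fx=2.8,fy=2.7)[...,::-1])
for nm,F,t in(("wrist",f,T),("top",h,None),("scene",g,None)):
    P=cloud(F,np.ones(F["z_map"].shape,bool),t);Q=(P[:,:2]-org)@D.T
    for lo,hi in((.062,.095),(.108,.143),(.062,.158)):
        k=(abs(Q[:,0]-.003)<.022)&(Q[:,1]>lo)&(Q[:,1]<hi)&(P[:,2]>.06)&(P[:,2]<.1)
        if k.sum()>20:
            A=np.c_[Q[k]-[.003,.11],np.ones(k.sum())];print(nm,lo,hi,k.sum(),np.linalg.lstsq(A,P[k,2],rcond=None)[0])
```

```text
21.4 [ 0.6275809  -0.09528431  0.36570407] [ 1.04280743 -0.06809756 -0.0793489 ]
wrist 0.062 0.095 1730 [-0.00051604  0.07093524  0.08382974]
wrist 0.062 0.158 1730 [-0.00051604  0.07093524  0.08382974]
top 0.062 0.095 126 [0.01622998 0.023389   0.0816809 ]
top 0.108 0.143 142 [ 0.02524927 -0.02659406  0.08180098]
top 0.062 0.158 306 [0.01913236 0.00267194 0.0811798 ]
scene 0.062 0.095 121 [0.00892298 0.01470199 0.08285219]
scene 0.108 0.143 95 [-0.0290849  -0.05629786  0.083968  ]
scene 0.062 0.158 291 [-0.02907973 -0.00565289  0.08234112]
```

View pics/w24.png

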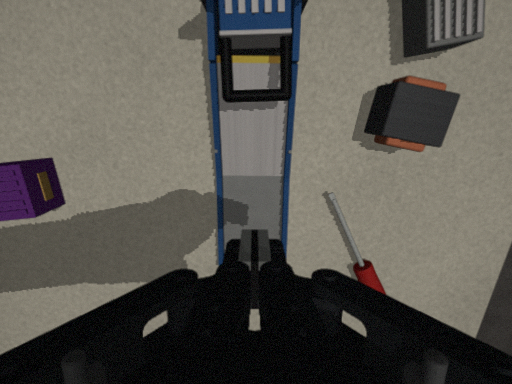

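View pics/s24.png

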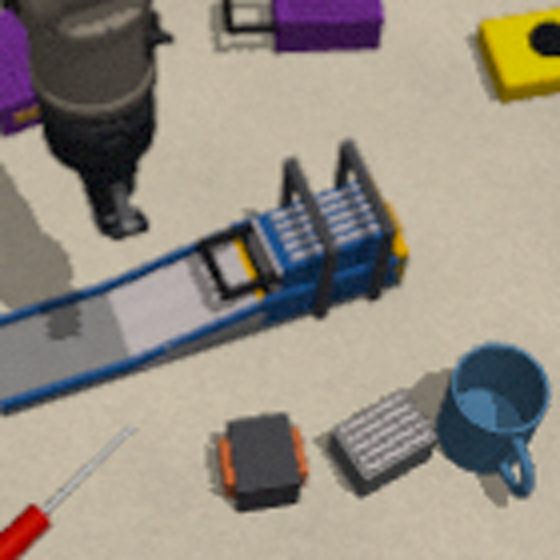

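View pics/t24.png

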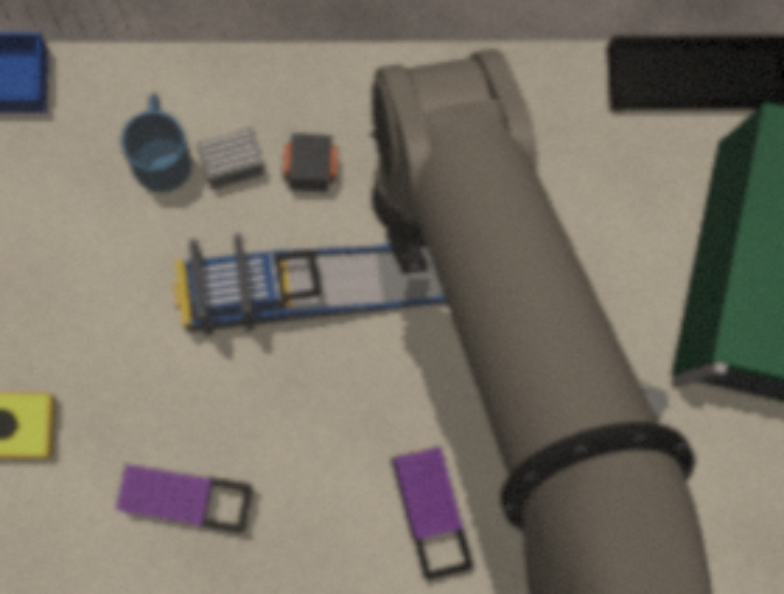

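```bash
python3 -c "
from bench import r
print(r.get_obs()['clock']);print(r.hand_in())"
```

```text
21.55
the job is handed in; nothing more can be done
None
```

I set the module on the apron and let it go. I then pushed it up the ramp by its handle bar with closed fingers until it dropped behind the lip onto the deck, backed the arm off and handed in at 21.6 s. No verdict was reported.

**Position:** my last checks put the module's centre at about y 0.111 m and x 0.002–0.003 m in the dock frame. The module's top was about 81–82 mm above the bench (80 mm expected). The plate edge and the handle bar agreed on the y figure. I added 1.7 mm to y because the lip measured that much short of its nominal place.

**Tilt:** the checks disagreed. The top and scene depth views gave 0.003 and 0.006 rad along the dock over the full length, but 0.019 and 0.029 rad across it. The wrist camera's partial view gave 0.03 rad, then 0.07 rad along the dock, the latter over the 0.04 rad limit. I took those as depth error over a short, oblique patch, because the two full-length views looked flat along the dock.

**Other things:** in the last pictures the ones I could see looked unmoved and the robot was touching nothing. I did not measure how far each had moved, and the bottle was mostly hidden by the arm in the last top view.

**On the way:** the placing needed a few extra lowering steps and pressed down with up to about 45 N on the wrist. The bar stuck twice by friction on the fingers, once at the tip-over and once just past the lip. I freed it each time by lifting or backing off.

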